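# Clamp a pine block on edge in the cam jig

### The arm

A 6-joint arm with a two-finger parallel gripper is mounted at the origin on a cart in front of the work surface, level with it; the furniture and walls round the work are solid. World frame = base frame: x ahead of the robot, y to its left, z up, the work surface at z = 0. Lengths are in m, angles in rad, forces in N, time in s.
With the tool pointing down it reaches from about 0.35 to 0.85 m from the base axis. Payload 8.1 kg.
Tool frame: the origin (TCP) lies midway between the tips of the shut fingers; the grasp point (between the pads) lies 19 mm behind it; x points along the fingers, z is the direction in which the jaws open and shut, and the axes are right-handed (so a half turn about x gives the same grasp; the last joint's range is limited). The gripper opens to 93 mm and grips with 3 to 60 N. Pads are 15 mm wide; open, the fingers measure 128 mm over their backs; the gripper's body (75 mm by 188 mm) begins 65 mm behind the grasp point.
Start: joints at [-1.195, 0.13, 1.488, -0, 1.523, -0.085], TCP at [0.267, -0.537, 0.19] pointing down, gripper open.
Joint ranges: [-2.96, 2.96], [-0.89, 2.26], [0.02, 2.5], [-1.34, 4.48], [0, 2.73], [-2.66, 2.66]. Speed limits (rad/s): [2.39, 2.39, 2.79, 3.14, 3.14, 3.14].

### API

Orientations are given as a rotation vector (axis times angle).
In Python, from cell import robot gives the robot as it stands.
- The arm moves only by the tool drive_tool, never from a script. Its argument "rows" is a list of rows, each a list of 7 numbers: the turn, a rotation vector about the tool's x, y, z in rad, then the shift along the tool's x, y, z in cm, then the finger opening in cm, from 0 to 9.3. In form: [[wx, wy, wz, tx, ty, tz, fingers], ...]. A call has 1 to 5 rows; each row shifts and turns the pose as measured when the row begins, along the tool's axes as they then stand; what a row does not reach is not made up. A row lasts 1/10 s, in which the tool goes at most 50 mm and 8.59 degrees, less where a joint would pass 70% of its speed; a pose out of reach is approached as far as the arm can. A call with a gripper value outside its range is refused whole. The fingers move at their own pace and stop on an object; "squeeze" is the grip in N (left out, the last holds). Time passes only in rows, so rows that do not move let the fingers close. It gives the time, the measured TCP pose, the force and the opening at its end, in the units of the state.
- robot.observe(): the state, without advancing time (a new reading comes with each control period).
- robot.get_image(name): name is "scene" or "side" or "wrist"; returns the picture (384x512x3 uint8, red, green, blue); there is no depth.
- robot.get_calibration(name): a dict with "intrinsics" (3x3 intrinsics, pixels), "D" ([k1, k2, p1, p2, k3] as OpenCV has them; the pictures are not rectified), "extrinsics" (4x4, takes a point from world to camera coordinates). Camera axes: x right, y up, looking along -z (the intrinsics and any distortion apply to the point x, -y, -z); pixel columns grow to the right and rows downward; lengths in m; the calibration is good to about 2 mm. A picture is of the moment at which its call begins: read the wrist's pose just before it. get_calibration takes no time and is no camera call; for the wrist camera it gives the pose at the moment of the call.
- robot.hand_in(): hands the job in, once; it reports no verdict.
The state is a dict: "t": time; "joint_pos": joint angles; "joint_velocities": joint speeds; "tau": joint torques, N m; "tool_pos": TCP position; "ee_rot": TCP orientation; "contact_force": force on the tool from outside, world axes, zero at the start; "moment": the same for the moment, N m; "gripper_width": finger opening in m.
Only numpy, scipy, OpenCV 4.12 (cv2) and the standard library are available. Lean on these libraries where they do the work, as an engineer would, in place of code of your own. Each camera call takes 0.05 s, during which the arm holds its last target.

### The job

Get the pine block ready for edge drilling. Lift it out of the blue bin, leaving the other bits there, stand it on its long narrow edge on the plywood clamping jig and, with the cam lever still open, slide it square and tight into the jig's corner: long side flat against the long fence, end against the short end stop. Then swing the red-knobbed cam lever all the way round until it locks the block there, and let go.

Things in the scene. Friction and masses are not known exactly. Their poses are not given: they have to be found in the camera images.
- pine_centre (a point): Centre of the loose pine block: 110 mm long, 55 mm high, 38 mm thick as it stands on its long narrow edge in the bin (0.08 to 0.15 kg). Axes: x = the 55 mm height (up), y = the 110 mm length, z = the 38 mm thickness (level). Standing on a surface, its centre is 27.5 mm above it.
- bin: Blue plastic parts bin, fixed, 190 mm (x) by 260 mm (y) outside, walls 4 mm; side and back walls 60 mm high, front wall (toward the robot, its -x side) 42 mm high. Origin: centre of the underside; z up. Inner floor 4 mm above the origin.
- black_tape: Roll of black tape lying flat in the bin, 53 mm across, 19 mm high; origin at the centre of its underside. It must stay in the bin.
- walnut_offcut: Dark wood offcut lying in the bin, 44 x 36 x 26 mm high; origin at the centre of its underside. It must stay in the bin.
- ply_offcut: Plywood offcut lying in the bin, 70 x 38 x 12 mm high; origin at the centre of its underside. It must stay in the bin.
- jig_corner (a point): Inner corner of the fixed jig, on top of its 18 mm plywood base (175 x 230 mm). +x toward the long fence, +y toward the end stop, z up; the work goes where x, y < 0. The long fence's inner face is the plane x = 0 (y = -182 to -6 mm), the end stop's is y = 0 (x = -68 to -6 mm). Both are beech, 22 mm thick, 28 mm high above the base.
- cam_pivot (a point): Upright axis of the cam lever, at x = -71, y = -55, z = +22.5 mm from jig_corner, same axes. Here turns an eccentric steel cam, 48 mm across, its centre 10 mm off the axis, 3 to 20 mm above the base; it stays 10 mm clear of a seated block while the joint is below 0.35. On it a flat bar 14 mm wide, top 25 mm above the base (nut on the axis: 30 mm).
- lever_knob (a point): Middle of the upright red knob at the lever's end: 20 mm thick, 38 mm high, 78 mm from the cam's axis, its middle 46 mm and its top 65 mm above the jig's base. It can be pushed or pinched from above.
- cam_lever (a joint): Angle of the lever (rad): 0 open (points to the jig's -x and a little to +y), growing counter-clockwise from above to a stop at 1.92 (lies along the block, toward the jig's -y). Stays where left. Under 1 N at the knob moves it until the cam meets a seated block at about 1.63, then some newtons; past 1.72 it locks itself.
- jig_seat (a point): Where the block's centre belongs: at x = -19, y = -55, z = +27.5 mm from jig_corner, with the same axes; the block's length lies along y, its thickness along x.
Mind the look-alikes: they are no part of the job. What is shaped like the black_tape but turquoise is not meant.

How it is judged:
On the way, in this order (a step that is already met when the one before it is completed fails the run):
1. the pine block is lifted out of the bin (z of pine_centre in the frame of bin above 0.075 m), for 0.2 s.
2. the block stands on edge, square and against both fences (within 3 mm), with the cam lever still open (x of pine_centre in the frame of jig_corner between -0.022 and -0.016 m and y of pine_centre in the frame of jig_corner between -0.058 and -0.052 m and z of pine_centre in the frame of jig_corner below 0.0305 m and angle between the y axis of pine_centre and the y axis of jig_corner, either way round below 0.035 rad and value of joint cam_lever below 0.8 rad), for 0.2 s.
At the end, for the whole second after the job is handed in: The pine block stands on its narrow edge on the jig's base, within 2 mm of touching long fence and end stop, square within 0.025 rad, upright within 0.035 rad; the cam lever is closed past 1.72 rad; the tape roll and both offcuts still lie in the bin (x of pine_centre in the frame of jig_corner between -0.021 and -0.017 m and y of pine_centre in the frame of jig_corner between -0.057 and -0.053 m and z of pine_centre in the frame of jig_corner between 0.0255 and 0.0295 m and angle between the y axis of pine_centre and the y axis of jig_corner, either way round below 0.025 rad and angle between the x axis of pine_centre and the z axis of jig_corner, either way round below 0.035 rad and value of joint cam_lever above 1.72 rad and z of black_tape in the frame of bin between 0.002 and 0.045 m and z of walnut_offcut in the frame of bin between 0.002 and 0.045 m and z of ply_offcut in the frame of bin between 0.002 and 0.045 m and horizontal distance between each of black_tape, walnut_offcut, ply_offcut and bin below 0.16 m).
It also fails if it takes over 67 s, if anything falls off the work surface, if the arm or the gripper's body presses on something with over 40 N, if the wrist force passes 120 N, or if a joint passes its speed limit or range.

## Working session

There is one attempt and no reset: what is moved stays moved. The work goes in short steps, Python scripts to look and compute and a tool call to move; the robot and the scene stay as the last step left them, time stands still between calls to the robot, and variables do not carry over. Pictures are saved under pics/ and viewed, and the job is handed in when it is done.

Besides the shell and the picture viewer there is one more tool, called after "Call:" by a JSON object that holds its "name" and its "arguments", one argument or row to a line. drive_tool: Moves the arm, as the interface text tells. Its arguments: {"type":"object","properties":{"rows":{"type":"array","items":{"type":"array","items":{"type":"number"}}},"squeeze":{"type":"number"}},"required":["rows"]}

```bash
ls; mkdir -p pics
cat > h.py <<'E'
from cell import robot
import numpy as np, cv2
from scipy.spatial.transform import Rotation as R
def ray(cal,u,v):
    K=np.array(cal["intrinsics"]);D=np.array(cal["D"]);E=np.array(cal["extrinsics"])
    p=cv2.undistortPoints(np.array([[[u,v]]],float),K,D)[0,0]
    d=E[:3,:3].T@np.array([p[0],-p[1],-1.]); o=-E[:3,:3].T@E[:3,3]
    return o,d/np.linalg.norm(d)
def onz(cal,u,v,z):
    o,d=ray(cal,u,v); return o+d*(z-o[2])/d[2]
def proj(cal,P):
    K=np.array(cal["intrinsics"]);D=np.array(cal["D"]);E=np.array(cal["extrinsics"])
    q=(E[:3,:3]@np.atleast_2d(P).T).T+E[:3,3]; q=q*[1,-1,-1]
    return cv2.projectPoints(q.astype(float),np.zeros(3),np.zeros(3),K,D)[0][:,0]
def snap(name,fn):
    c=robot.get_calibration(name); im=robot.get_image(name)
    cv2.imwrite(f"pics/{fn}.png",im[:,:,::-1]); 
    import json; json.dump({k:np.array(c[k]).tolist() for k in c if k in("intrinsics","D","extrinsics")},open(f"pics/{fn}.json","w"))
    return im,c
def load(fn):
    import json; return cv2.imread(f"pics/{fn}.png"),json.load(open(f"pics/{fn}.json"))
E
python3 - <<'E'
from h import *
for n in("scene","side","wrist"): snap(n,n+"0")
for k,v in robot.observe().items(): print(k,np.round(v,4))
E
```

```text
pics
t 0.15
joint_pos [-1.1954  0.131   1.489   0.      1.523  -0.0854]
joint_velocities [-0.     -0.0028 -0.0046 -0.0001 -0.0002  0.0001]
tau [ 3.00000e-04 -5.60475e+01 -4.92334e+01  7.67000e-02  3.05000e-02
 -1.00000e-04]
tool_pos [ 0.2667 -0.537   0.1896]
ee_rot [ 0.8643  1.3937 -0.8629]
contact_force [ 0.45    0.0538 -0.5391]
moment [-0.0267 -0.023   0.0115]
gripper_width 0.093
```

View pics/scene0.png

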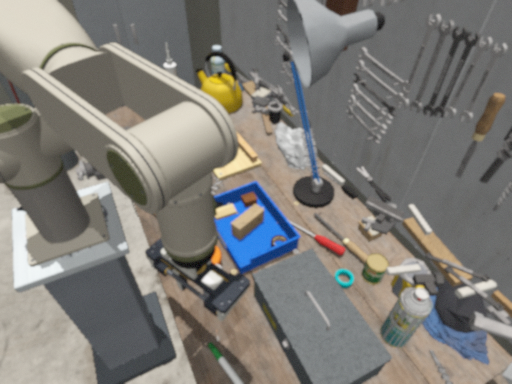

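View pics/side0.png

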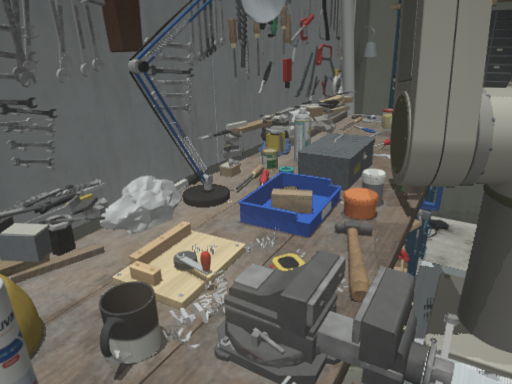

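View pics/wrist0.png

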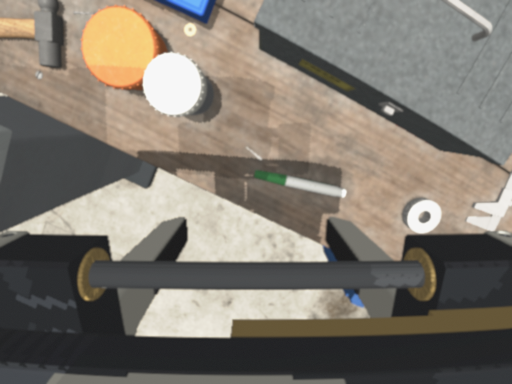

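The scene view shows the blue bin at about (255,230) with the pine block at (248,222). The jig is partly hidden at (238,165). In the side view the block is at (292,200), the jig corner at about (160,265) and the red knob at (206,260). Next I'll get rough positions from these and then look with the wrist camera.

```bash
python3 - <<'E'
from h import *
_,s=load("side0");_,c=load("scene0")
for n,cal,u,v,z in [("pine scene top",c,247,217,.059),("pine side",s,292,200,.03),("bin l corner scene",c,258,183,.06),("bin r",c,298,237,.06),("bin near",c,240,270,.042),("jig left corner side",s,112,278,.018),("jig near corner",s,178,302,.018),("jig right",s,245,240,.018),("knob",s,206,260,.064),("jig inner corner",s,160,265,.03)]:
    print(n,np.round(onz(cal,u,v,z),3))
for n,x in(("scene",c),("side",s)):
    print(n,np.round(ray(x,256,192),3))
_,w=load("wrist0")
o=robot.observe(); Rt=R.from_rotvec(o["ee_rot"]).as_matrix(); print(Rt.round(3))
E=np.array(w["extrinsics"]); Cw=-E[:3,:3].T@E[:3,3]; print("cam in tool",Rt.T@(Cw-o["tool_pos"]), (Rt.T@E[:3,:3].T).round(3)); print(w["intrinsics"])
E
python3 - <<'E'
import cv2
a=cv2.imread('pics/scene0.png')[140:290,190:320];b=cv2.imread('pics/side0.png')[160:310,90:350]
cv2.imwrite('pics/z1.png',cv2.resize(a,None,fx=4,fy=4,interpolation=cv2.INTER_CUBIC));cv2.imwrite('pics/z2.png',cv2.resize(b,None,fx=3,fy=3,interpolation=cv2.INTER_CUBIC))
E
```

```text
pine scene top [ 0.497 -0.256  0.059]
pine side [ 0.506 -0.259  0.03 ]
bin l corner scene [ 0.593 -0.139  0.06 ]
bin r [ 0.596 -0.388  0.06 ]
bin near [ 0.405 -0.404  0.042]
jig left corner side [0.66  0.232 0.018]
jig near corner [0.497 0.222 0.018]
jig right [ 0.512 -0.024  0.018]
knob [0.49  0.144 0.064]
jig inner corner [0.596 0.163 0.03 ]
scene [[ 0.202 -0.886  0.868]
 [ 0.321  0.626 -0.71 ]]
side [[ 0.096  0.607  0.441]
 [ 0.482 -0.792 -0.374]]
[[-0.     0.896  0.445]
 [ 0.001  0.445 -0.896]
 [-1.     0.    -0.001]]
cam in tool [-1.95071289e-01  6.86924442e-02  3.39906799e-05] [[ 0.001  0.253 -0.967]
 [-0.     0.967  0.253]
 [ 1.     0.     0.001]]
[[265.61481587673234, 0.0, 256.25302153580344], [0.0, 265.61481587673234, 191.30268174436662], [0.0, 0.0, 1.0]]
```

View pics/z1.png

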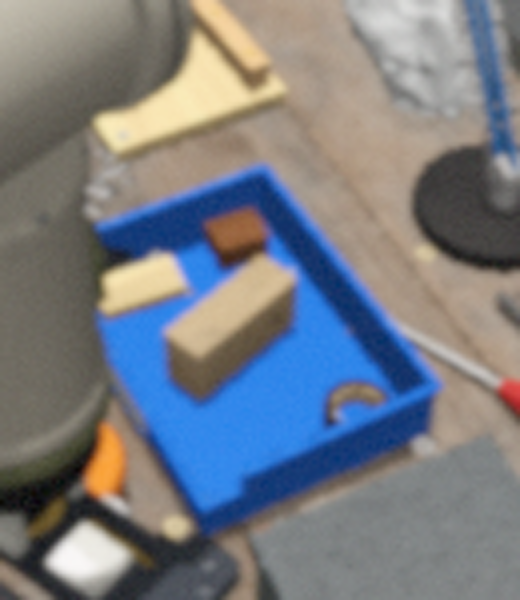

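View pics/z2.png

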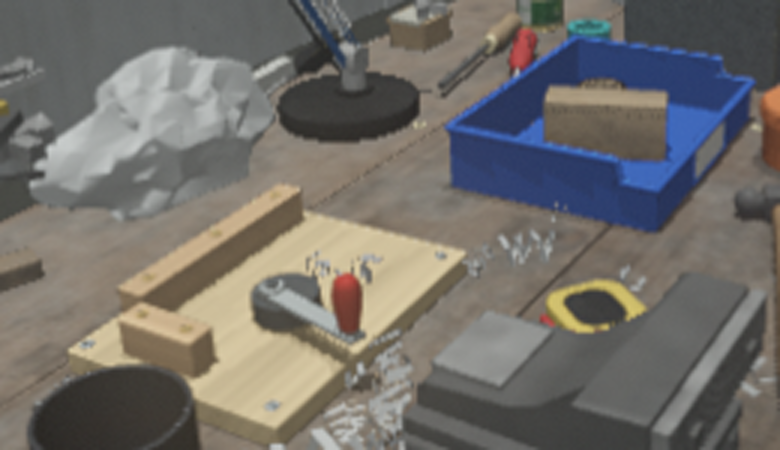

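Call:
{"name": "drive_tool", "arguments": {
  "rows": [
    [0,0,0,-4,0,0,9.3],
    [0,0,0,-4,0,0,9.3],
    [0,0,0,-2,4,-2,9.3],
    [0,0,0,-1,4,-2,9.3],
    [0,0,0,0,4,-2,9.3]
  ],
  "squeeze": 20
}}

```text
t: 0.65
tool_pos: [0.3453, -0.4292, 0.2993]
ee_rot: [0.876, 1.398, -0.867]
contact_force: [0.9, -0.8, 0.7]
gripper_width: 0.0931
```

Call:
{"name": "drive_tool", "arguments": {
  "rows": [
    [0,0,0,0,4,-2,9.3],
    [0,0,0,0,4,-2.5,9.3],
    [0,0,0,0,4,-2.5,9.3],
    [0,0,0,0,4,-2.5,9.3],
    [0,0,0,0,0,0,9.3]
  ]
}}

```text
t: 1.15
tool_pos: [0.4531, -0.2633, 0.3004]
ee_rot: [0.874, 1.398, -0.862]
contact_force: [-0.3, 0.2, -0.2]
gripper_width: 0.093
```

Run:
```python
from h import *
snap("wrist","wrist1");o=robot.observe();print(o["t"],o["tool_pos"],R.from_rotvec(o["ee_rot"]).as_matrix().round(3))
```

```text
1.2 [ 0.45193299 -0.26540776  0.30028593] [[-0.003  0.899  0.439]
 [ 0.009  0.439 -0.898]
 [-1.     0.001 -0.009]]
```

View pics/wrist1.png

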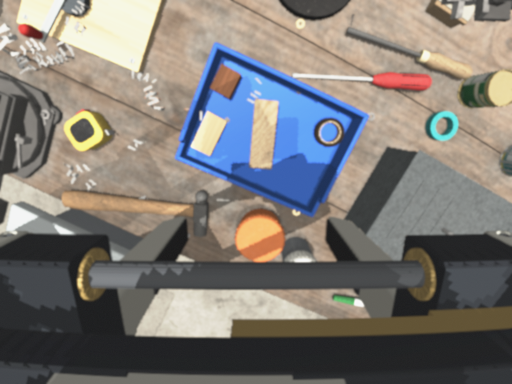

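The wrist view shows the whole bin. The tan candidates are the long grained block at (263,133) and the small pale plate at (210,134). The long one fits 110x38, and the other is the 70x38 ply offcut. The walnut is at (226,82), the black tape at (328,131), and the turquoise ring (443,125) is the look-alike. I'll confirm this in a crop and measure.

Run:
```python
from h import *
im,c=load("wrist1")
hsv=cv2.cvtColor(im,cv2.COLOR_BGR2HSV)
x0,y0,x1,y1=170,35,375,220
sub=hsv[y0:y1,x0:x1]
m=((sub[...,0]>8)&(sub[...,0]<32)&(sub[...,1]>50)&(sub[...,2]>90)).astype(np.uint8)*255
bl=cv2.inRange(hsv,(105,120,50),(125,255,255))
cs,_=cv2.findContours(bl,cv2.RETR_EXTERNAL,cv2.CHAIN_APPROX_NONE);cb=max(cs,key=cv2.contourArea);hull=cv2.convexHull(cb)
ins=np.zeros(bl.shape,np.uint8);cv2.drawContours(ins,[hull],-1,255,-1);m&=ins[y0:y1,x0:x1]
m=cv2.morphologyEx(m,cv2.MORPH_OPEN,np.ones((3,3)))
cs,_=cv2.findContours(m,cv2.RETR_EXTERNAL,cv2.CHAIN_APPROX_NONE)
out=im.copy()
for k in cs:
    if cv2.contourArea(k)<150: continue
    k=k+[x0,y0]; P=np.array([onz(c,*p[0],.059)[:2] for p in k]).astype(np.float32)*1000
    print(cv2.contourArea(k),k.mean((0,1)).round(),"mm rect@z59",cv2.minAreaRect(P)); cv2.drawContours(out,[k],-1,(0,0,255),1)
P=np.array([onz(c,*p[0],.058)[:2] for p in hull]).astype(np.float32)*1000
print("bin",cv2.minAreaRect(P))
print(c["intrinsics"][0][0]); print(ray(c,263,133))
cv2.imwrite("pics/z3.png",cv2.resize(out[30:225,160:385],None,fx=3.4,fy=3,interpolation=cv2.INTER_CUBIC))
```

```text
551.5 [211. 134.] mm rect@z59 ((464.0561218261719, -173.04324340820312), (61.643672943115234, 28.551130294799805), 1.5058298110961914)
1326.5 [263. 133.] mm rect@z59 ((501.23828125, -249.37506103515625), (106.04417419433594, 35.105464935302734), 21.055614471435547)
474.5 [225.  81.] mm rect@z59 ((548.75439453125, -159.97422790527344), (32.27384948730469, 36.96467971801758), 87.49140930175781)
bin ((503.4275817871094, -258.0099792480469), (191.5939483642578, 266.6654357910156), 2.3299765586853027)
265.61481587673234
(array([ 0.51527506, -0.23511066,  0.49579359]), array([-0.02682287, -0.02923416, -0.99921264]))
```

View pics/z3.png

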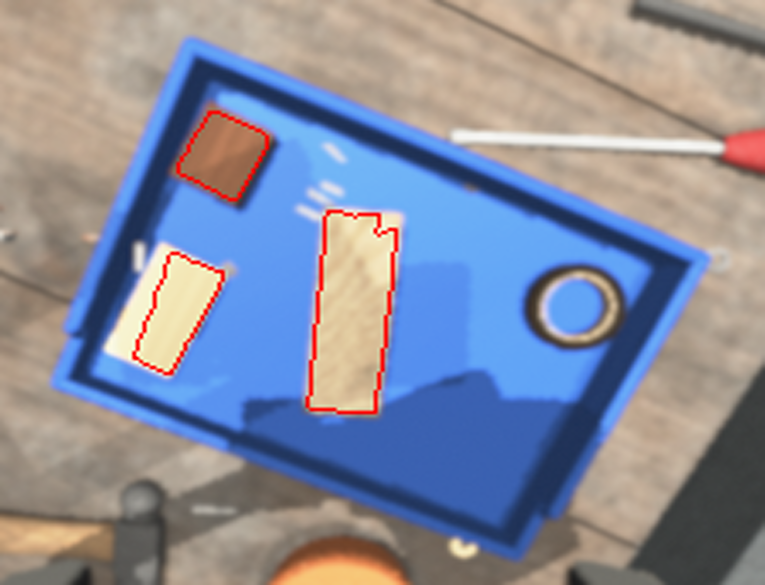

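The crop confirms it. The long block measures 106x35 mm plus about a pixel of mask erosion, so 110x38. Its centre is about (0.501,-0.249) with the long axis at azimuth 21°. The bin measures 191x266 and is in place. I'll approach with the jaws partly open.

Call:
{"name": "drive_tool", "arguments": {
  "rows": [
    [0.08,0,0,0,2.6,0.4,6.5],
    [0,0,0,2,2.5,0.1,6.5],
    [0,0,0,4.5,0,0,6.5],
    [0,0,0,4.5,0,0,6.5],
    [0,0,0,4,0,0,6.5]
  ]
}}

```text
t: 1.7
tool_pos: [0.5042, -0.2561, 0.1537]
ee_rot: [0.936, 1.353, -0.93]
contact_force: [0.1, -0.4, -0.5]
gripper_width: 0.0654
```

```bash
cat >> h.py <<'E'
def pine(im,c,zt=.059):
    hsv=cv2.cvtColor(im,cv2.COLOR_BGR2HSV)
    bl=cv2.inRange(hsv,(100,80,40),(128,255,255))
    return bl
def st():
    o=robot.observe();M=R.from_rotvec(o["ee_rot"]).as_matrix()
    print("t",round(o["t"],2),"pos",np.round(o["tool_pos"],4),"x",M[:,0].round(4),"yaw_y",round(np.degrees(np.arctan2(M[1,1],M[0,1])),2),"w",round(float(o["gripper_width"]),4),"F",np.round(o["contact_force"],1),"j",np.round(o["joint_pos"],2))
    return o,M
def rows(delta):
    o,M=st(); print("tool cm",(M.T@np.array(delta)*100).round(2))
E
python3 - <<'E'
from h import *
snap("wrist","wrist2");o,M=st()
rows(np.array([.5012,-.2494,.037])-o["tool_pos"])
E
```

```text
t 1.75 pos [ 0.5002 -0.254   0.1453] x [-0.0014  0.004  -1.    ] yaw_y 21.06 w 0.0653 F [-2.5  0.9 -6.3] j [-0.56  0.05  1.65  0.    1.44  0.64]
t 1.75 pos [ 0.5002 -0.254   0.1453] x [-0.0014  0.004  -1.    ] yaw_y 21.06 w 0.0653 F [-2.5  0.9 -6.3] j [-0.56  0.05  1.65  0.    1.44  0.64]
tool cm [10.83  0.25 -0.35]
```

View pics/wrist2.png

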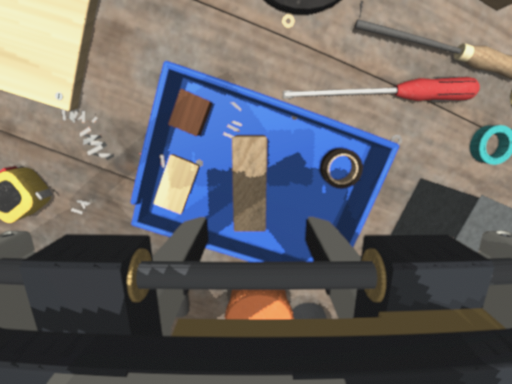

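The block sits upright in the image, from (233,137) to (267,231), so the yaw is aligned. Next I'll refine its centre.

Run:
```python
from h import *
im,c=load("wrist2")
cv2.imwrite("pics/z4.png",cv2.resize(im[110:260,190:310],None,fx=5,fy=4,interpolation=cv2.INTER_CUBIC))
for p in [(232,137),(268,136),(266,231),(234,231)]: print(onz(c,*p,.059).round(4))
```

```text
[ 0.5451 -0.213   0.059 ]
[ 0.56   -0.2487  0.059 ]
[ 0.4575 -0.2869  0.059 ]
[ 0.444  -0.2518  0.059 ]
```

View pics/z4.png

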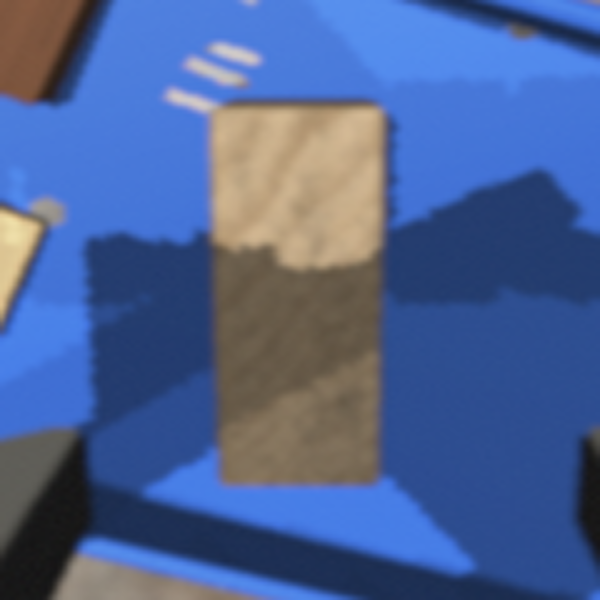

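Call:
{"name": "drive_tool", "arguments": {
  "rows": [
    [0,0,0,3,0.25,-0.33,6.5],
    [0,0,0,3,0,0,6.5],
    [0,0,0,2.5,0,0,6.5],
    [0,0,0,1,0,0,6.5],
    [0,0,0,0,0,0,6.5]
  ]
}}

```text
t: 2.25
tool_pos: [0.4966, -0.2548, 0.0473]
ee_rot: [0.941, 1.368, -0.94]
contact_force: [-0.9, 0.2, 0.5]
gripper_width: 0.0653
```

Run:
```python
from h import *
o,M=st()
rows(np.array([.5014,-.2498,.037])-o["tool_pos"])
```

```text
t 2.25 pos [ 0.4966 -0.2548  0.0473] x [-0.0071  0.0054 -1.    ] yaw_y 20.7 w 0.0653 F [-0.9  0.2  0.5] j [-0.57  0.14  1.74  0.    1.26  0.64]
t 2.25 pos [ 0.4966 -0.2548  0.0473] x [-0.0071  0.0054 -1.    ] yaw_y 20.7 w 0.0653 F [-0.9  0.2  0.5] j [-0.57  0.14  1.74  0.    1.26  0.64]
tool cm [ 1.03  0.63 -0.29]
```

Call:
{"name": "drive_tool", "arguments": {
  "rows": [
    [0,-0.008,0.005,0.5,0.6,-0.3,6.5],
    [0,0,0,0.5,0,0,6.5],
    [0,0,0,0,0,0,6.5]
  ]
}}

```text
t: 2.55
tool_pos: [0.5036, -0.252, 0.041]
ee_rot: [0.939, 1.351, -0.939]
contact_force: [0.8, -0.3, -0.2]
gripper_width: 0.065
```

Run:
```python
from h import *
o,M=st()
rows(np.array([.5014,-.2498,.037])-o["tool_pos"])
```

```text
t 2.55 pos [ 0.5036 -0.252   0.041 ] x [ 0.0057 -0.0039 -1.    ] yaw_y 20.63 w 0.065 F [ 0.8 -0.3 -0.2] j [-0.55  0.15  1.75 -0.    1.24  0.66]
t 2.55 pos [ 0.5036 -0.252   0.041 ] x [ 0.0057 -0.0039 -1.    ] yaw_y 20.63 w 0.065 F [ 0.8 -0.3 -0.2] j [-0.55  0.15  1.75 -0.    1.24  0.66]
tool cm [ 0.4  -0.13 -0.29]
```

Call:
{"name": "drive_tool", "arguments": {
  "rows": [
    [0,0,0,0.4,0,-0.2,6.5],
    [0,0,0,0,0,0,6.5]
  ]
}}

```text
t: 2.75
tool_pos: [0.5041, -0.2506, 0.0385]
ee_rot: [0.939, 1.349, -0.938]
contact_force: [-0.2, 0.1, -0.4]
gripper_width: 0.0651
```

Call:
{"name": "drive_tool", "arguments": {
  "rows": [
    [0,0,0,0,0,0,6.5]
  ]
}}

```text
t: 2.85
tool_pos: [0.5045, -0.2506, 0.0389]
ee_rot: [0.938, 1.348, -0.938]
contact_force: [-0.2, -0.6, 0.2]
gripper_width: 0.0649
```

Run:
```python
from h import *
o,M=st()
rows(np.array([.5014,-.2498,.037])-o["tool_pos"])
```

```text
t 2.85 pos [ 0.5045 -0.2506  0.0389] x [ 0.0087 -0.0057 -0.9999] yaw_y 20.66 w 0.0649 F [-0.2 -0.6  0.2] j [-0.55  0.15  1.76 -0.    1.23  0.66]
t 2.85 pos [ 0.5045 -0.2506  0.0389] x [ 0.0087 -0.0057 -0.9999] yaw_y 20.66 w 0.0649 F [-0.2 -0.6  0.2] j [-0.55  0.15  1.76 -0.    1.23  0.66]
tool cm [ 0.19 -0.26 -0.19]
```

Call:
{"name": "drive_tool", "arguments": {
  "rows": [
    [0,0.008,-0.006,0.2,-0.25,-0.2,6.5],
    [0,0,0,0,0,0,6.5]
  ]
}}

```text
t: 3.05
tool_pos: [0.5014, -0.2496, 0.0372]
ee_rot: [0.939, 1.358, -0.94]
contact_force: [-0.5, -0.2, 0.6]
gripper_width: 0.0647
```

Call:
{"name": "drive_tool", "arguments": {
  "rows": [
    [0,0,0,0,0,0,3],
    [0,0,0,0,0,0,3],
    [0,0,0,0,0,0,3],
    [0,0,0,0,0,0,3],
    [0,0,0,0,0,0,3]
  ],
  "squeeze": 20
}}

```text
t: 3.55
tool_pos: [0.5013, -0.2497, 0.0371]
ee_rot: [0.939, 1.359, -0.94]
contact_force: [0.4, 0.5, 1.1]
gripper_width: 0.0317
```

Run:
```python
from h import *
o,M=st()
```

```text
t 3.55 pos [ 0.5013 -0.2497  0.0371] x [-2.e-04 -1.e-04 -1.e+00] yaw_y 20.66 w 0.0317 F [0.4 0.5 1.1] j [-0.55  0.15  1.76 -0.    1.24  0.66]
```

The reading is 31.7 mm, which is less than the 38 mm block, so I'll look.

Run:
```python
from h import *
im,_=snap("wrist","wrist3");im2,_=snap("side","side3");st()
a=cv2.resize(im2[150:260,220:360],(560,440),interpolation=cv2.INTER_CUBIC)
cv2.imwrite("pics/z5.png",a[:,:,::-1])
```

```text
t 3.65 pos [ 0.5014 -0.2497  0.0371] x [-1.e-04 -1.e-04 -1.e+00] yaw_y 20.67 w 0.0303 F [ 0.9 -0.3 -1. ] j [-0.55  0.15  1.76 -0.    1.24  0.66]
```

View pics/wrist3.png

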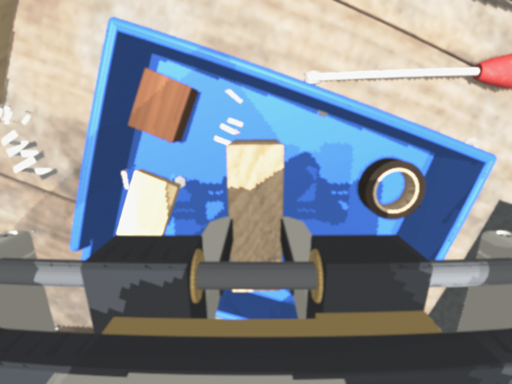

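View pics/z5.png

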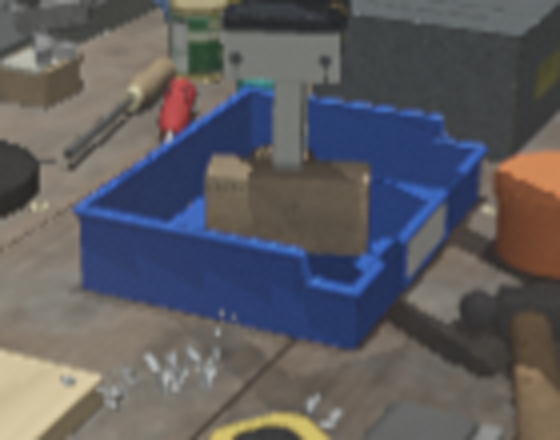

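Call:
{"name": "drive_tool", "arguments": {
  "rows": [
    [0,0,0,0,0,0,2],
    [0,0,0,0,0,0,2],
    [0,0,0,0,0,0,2]
  ]
}}

```text
t: 3.95
tool_pos: [0.5013, -0.2497, 0.0371]
ee_rot: [0.939, 1.359, -0.94]
contact_force: [0.2, -0.4, -0.2]
gripper_width: 0.0202
```

Run:
```python
from h import *
im,_=snap("wrist","wrist4");st()
cv2.imwrite("pics/z6.png",cv2.resize(im[130:330,170:350],None,fx=4,fy=3,interpolation=cv2.INTER_CUBIC)[:,:,::-1])
```

```text
t 4.0 pos [ 0.5014 -0.2497  0.0371] x [-1.e-04 -1.e-04 -1.e+00] yaw_y 20.67 w 0.0203 F [ 0.7 -0.7  0.2] j [-0.55  0.15  1.76 -0.    1.24  0.66]
```

View pics/z6.png

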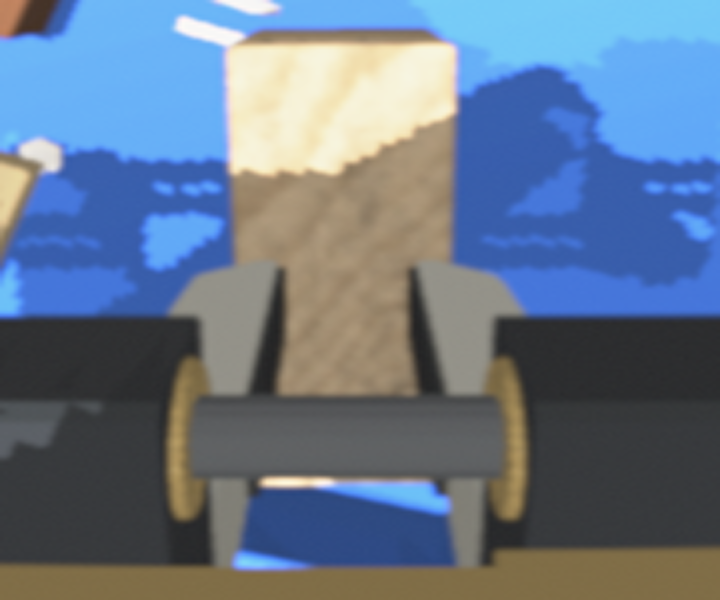

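Run:
```python
from h import *
im,c=load("wrist4"); o,M=st(); s=load("side3")[1]
p=np.array(o["tool_pos"])
for b in (0,19,30,40,60): 
    P=[p-M[:,0]*b/1000+M[:,2]*q for q in(-.010,.010)]
    print(b,proj(c,np.array(P)).round(0).tolist(), "side",proj(s,p-M[:,0]*b/1000).round(0).tolist())
print("pine top corners",proj(c,np.array([[.552,-.231,.059],[.451,-.269,.059]])).round())
```

```text
t 4.0 pos [ 0.5014 -0.2497  0.0371] x [-1.e-04 -1.e-04 -1.e+00] yaw_y 20.67 w 0.0203 F [ 0.7 -0.7  0.2] j [-0.55  0.15  1.76 -0.    1.24  0.66]
0 [[243.0, 213.0], [269.0, 213.0]] side [[292.0, 199.0]]
19 [[242.0, 222.0], [270.0, 222.0]] side [[292.0, 193.0]]
30 [[241.0, 228.0], [271.0, 228.0]] side [[292.0, 189.0]]
40 [[240.0, 234.0], [272.0, 234.0]] side [[292.0, 186.0]]
60 [[238.0, 249.0], [274.0, 249.0]] side [[293.0, 179.0]]
pine top corners [[257. 145.]
 [256. 290.]]
```

The fingers closed to 20 mm with no force, and in the side view they end at the block's top edge (292,191). So the real tips sit higher than the reported TCP implies. I'll raise the tool and measure the tip offset.

Call:
{"name": "drive_tool", "arguments": {
  "rows": [
    [0,0,0,-4,0,0,4],
    [0,0,0,-3,0,0,4],
    [0,0,0,0,0,0,4],
    [0,0,0,0,0,0,4]
  ]
}}

```text
t: 4.4
tool_pos: [0.5001, -0.2489, 0.1076]
ee_rot: [0.94, 1.362, -0.94]
contact_force: [0.4, 0.1, 0.2]
gripper_width: 0.0393
```

Run:
```python
from h import *
im2,s=snap("side","side5");im3,_=snap("scene","scene5");im,c=snap("wrist","wrist5");o,M=st();p=np.array(o["tool_pos"])
for b in(0,19,30,40,60):print(b,proj(s,p-M[:,0]*b/1000).round(0).tolist())
a=cv2.resize(im2[130:230,230:350],(720,600),interpolation=cv2.INTER_CUBIC)
cv2.imwrite("pics/z7.png",a[:,:,::-1])
a=cv2.resize(im[130:300,150:360],(800,600),interpolation=cv2.INTER_CUBIC)
cv2.imwrite("pics/z8.png",a[:,:,::-1])
```

```text
t 4.55 pos [ 0.4995 -0.2486  0.1065] x [-0.0047  0.0027 -1.    ] yaw_y 20.67 w 0.04 F [ 0.5  0.4 -0.3] j [-0.55  0.08  1.7  -0.    1.37  0.66]
0 [[293.0, 176.0]]
19 [[293.0, 169.0]]
30 [[293.0, 165.0]]
40 [[293.0, 161.0]]
60 [[293.0, 154.0]]
```

View pics/z7.png

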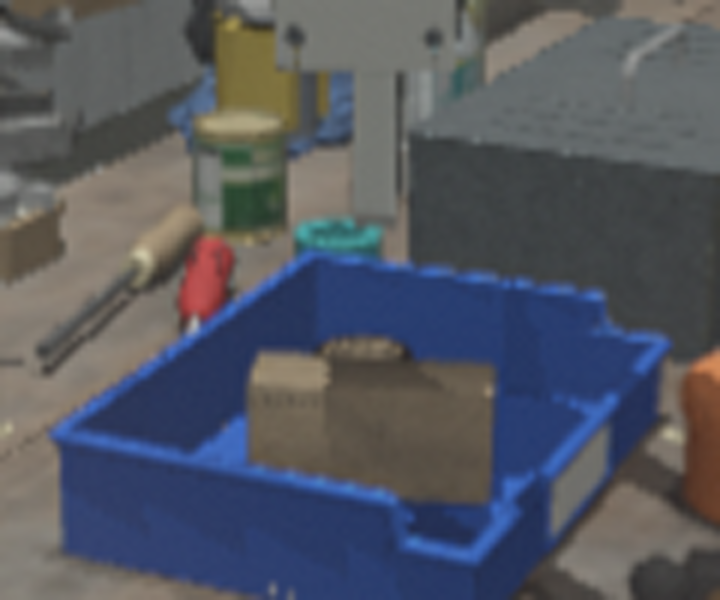

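View pics/z8.png

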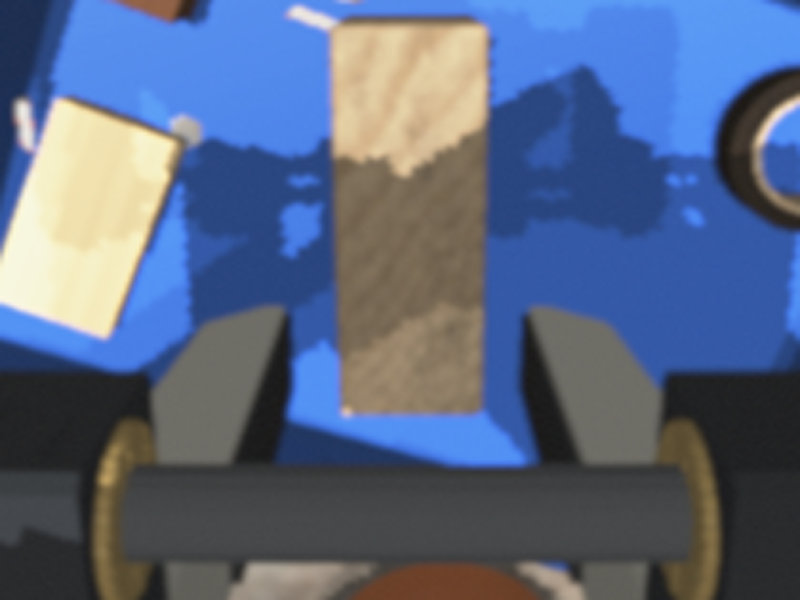

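Call:
{"name": "drive_tool", "arguments": {
  "rows": [
    [0,0,0,0,0,0,0],
    [0,0,0,0,0,0,0],
    [0,0,0,0,0,0,0],
    [0,0,0,0,0,0,0],
    [0,0,0,0,0,0,0]
  ]
}}

```text
t: 5.05
tool_pos: [0.4972, -0.2472, 0.1023]
ee_rot: [0.94, 1.371, -0.942]
contact_force: [-0.4, 0.1, -0.6]
gripper_width: 0.0047
```

Run:
```python
from h import *
im2,s=snap("side","side6");im,c=snap("wrist","wrist6");o,M=st();p=np.array(o["tool_pos"])
for b in(0,10,20,30,40):print(b,proj(s,np.array([p-M[:,0]*b/1000-M[:,2]*q for q in(0,.010,.020,.037)])).round(1).tolist(), proj(c,p-M[:,0]*b/1000+M[:,1]*.0075).round(1))
a=cv2.resize(im2[130:230,230:350],(720,600),interpolation=cv2.INTER_CUBIC)
cv2.imwrite("pics/z9.png",a[:,:,::-1])
a=cv2.resize(im[130:300,150:360],(800,600),interpolation=cv2.INTER_CUBIC)
cv2.imwrite("pics/z10.png",a[:,:,::-1])
```

```text
t 5.15 pos [ 0.4973 -0.2472  0.1025] x [-0.0102  0.006  -0.9999] yaw_y 20.67 w 0.0012 F [-0.1  0.8  0. ] j [-0.55  0.08  1.7  -0.    1.37  0.66]
0 [[293.5, 177.2], [293.2, 178.5], [292.9, 179.7], [292.3, 181.9]] [[256.2 204. ]]
10 [[293.5, 173.7], [293.2, 174.9], [292.9, 176.1], [292.3, 178.3]] [[256.2 208.1]]
20 [[293.6, 170.1], [293.3, 171.3], [292.9, 172.5], [292.4, 174.6]] [[256.1 212.6]]
30 [[293.6, 166.5], [293.3, 167.7], [293.0, 168.8], [292.4, 170.9]] [[256.1 217.6]]
40 [[293.6, 162.9], [293.3, 164.0], [293.0, 165.1], [292.4, 167.1]] [[256.1 223.2]]
```

View pics/z9.png

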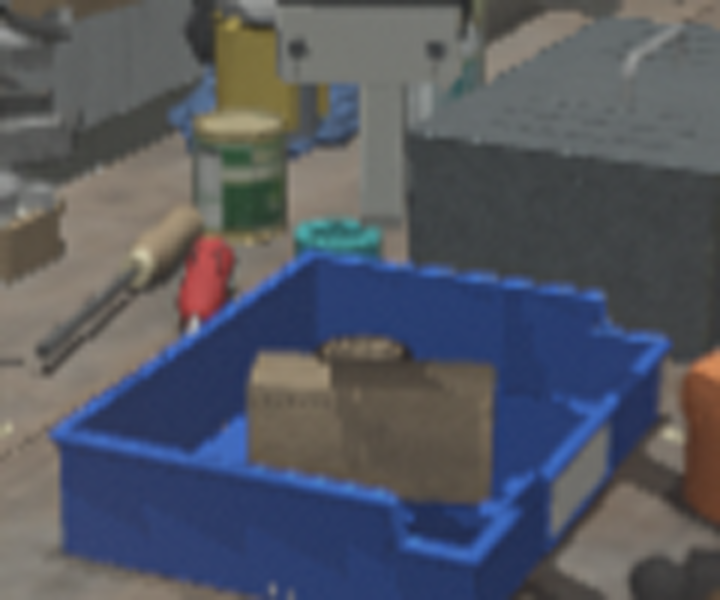

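View pics/z10.png

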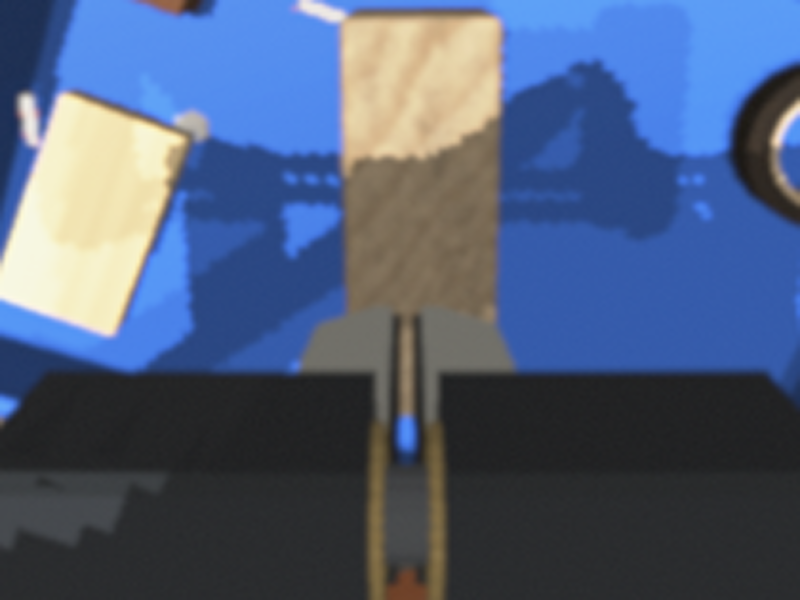

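Both views put the finger tips about 31 mm behind the reported TCP at every opening (side tip row 166, wrist tip row 218). That also explains the empty grip. From here I'll treat the tip as TCP minus 31 mm along x, which means gripping at TCP z ≈ 0.008.

Call:
{"name": "drive_tool", "arguments": {
  "rows": [
    [0,0,0,0,0,0,6.5],
    [0,0,0,0,0,0,6.5],
    [0,0,0,0,0,0,6.5],
    [0,0,0,0,0,0,6.5]
  ]
}}

```text
t: 5.55
tool_pos: [0.4975, -0.2474, 0.1028]
ee_rot: [0.94, 1.37, -0.942]
contact_force: [-0.7, 0.5, 0.3]
gripper_width: 0.0279
```

```bash
cat >> h.py <<'E'
def go(target,yaw_y=None):
    "prints move in tool axes; levels the tool; yaw in deg of tool y"
    o,M=st(); p=np.array(o["tool_pos"])
    if yaw_y is None: yaw_y=np.degrees(np.arctan2(M[1,1],M[0,1]))
    a=np.radians(yaw_y); y=np.array([np.cos(a),np.sin(a),0]);x=np.array([0,0,-1.]);G=np.stack([x,y,np.cross(x,y)],1)
    w=R.from_matrix(M.T@G).as_rotvec()
    print("w",w.round(4),"t_cm",(M.T@(np.array(target)-p)*100).round(2))
E
python3 - <<'E'
from h import *
im,c=snap("wrist","wrist7")
go([.5014,-.2498,.06],20.7)
for p in [(0,0)]: pass
cv2.imwrite("pics/z11.png",cv2.resize(im[110:260,190:330],None,fx=5,fy=4,interpolation=cv2.INTER_CUBIC)[:,:,::-1])
E
```

```text
t 5.6 pos [ 0.4975 -0.2474  0.1028] x [-0.0095  0.0057 -0.9999] yaw_y 20.67 w 0.0322 F [0.  1.4 0.2] j [-0.55  0.08  1.7  -0.    1.37  0.66]
w [-0.0006 -0.0087  0.0069] t_cm [4.27 0.31 0.4 ]
```

Tool move: level it and continue opening.

Call:
{"name": "drive_tool", "arguments": {
  "rows": [
    [0,-0.009,0.007,0,0.3,0.4,6.5],
    [0,0,0,0,0,0,6.5],
    [0,0,0,0,0,0,6.5],
    [0,0,0,2,0,0,6.5],
    [0,0,0,2,0,0,6.5]
  ]
}}

```text
t: 6.1
tool_pos: [0.505, -0.2521, 0.0658]
ee_rot: [0.939, 1.35, -0.938]
contact_force: [0.2, 0.6, 0.1]
gripper_width: 0.0645
```

Run:
```python
from h import *
go([.5014,-.2498,.008],20.7)
```

```text
t 6.1 pos [ 0.505  -0.2521  0.0658] x [ 0.0073 -0.0047 -1.    ] yaw_y 20.67 w 0.0645 F [0.2 0.6 0.1] j [-0.55  0.12  1.73 -0.    1.28  0.66]
w [-0.0005  0.007  -0.0052] t_cm [ 5.77 -0.29 -0.38]
```

Call:
{"name": "drive_tool", "arguments": {
  "rows": [
    [0,0.007,-0.005,2,-0.2,-0.3,6.5],
    [0,0,0,2,0,0,6.5],
    [0,0,0,0,0,0,6.5]
  ]
}}

```text
t: 6.4
tool_pos: [0.4999, -0.2486, 0.0207]
ee_rot: [0.94, 1.364, -0.94]
contact_force: [-0.1, 0.1, 0.2]
gripper_width: 0.0648
```

Run:
```python
from h import *
go([.5014,-.2498,.008],20.7)
```

```text
t 6.4 pos [ 0.4999 -0.2486  0.0207] x [-0.0045  0.003  -1.    ] yaw_y 20.66 w 0.0648 F [-0.1  0.1  0.2] j [-0.55  0.17  1.76  0.    1.21  0.66]
w [-0.0006 -0.0044  0.0032] t_cm [1.27 0.11 0.17]
```

Call:
{"name": "drive_tool", "arguments": {
  "rows": [
    [0,-0.003,0.002,0.6,0.1,0.1,6.5],
    [0,0,0,0.4,0,0,6.5],
    [0,0,0,0,0,0,6.5]
  ]
}}

```text
t: 6.7
tool_pos: [0.5016, -0.2494, 0.011]
ee_rot: [0.94, 1.36, -0.94]
contact_force: [-0.0, 0.8, -0.7]
gripper_width: 0.0653
```

Run:
```python
from h import *
go([.5014,-.2498,.008],20.7)
```

```text
t 6.7 pos [ 0.5016 -0.2494  0.011 ] x [-1.2e-03  7.0e-04 -1.0e+00] yaw_y 20.67 w 0.0653 F [-0.   0.8 -0.7] j [-0.55  0.19  1.77  0.    1.19  0.66]
w [-0.0006 -0.0011  0.0008] t_cm [ 0.3  -0.03  0.03]
```

Call:
{"name": "drive_tool", "arguments": {
  "rows": [
    [0,0,0,0.3,0,0,6.5],
    [0,0,0,0,0,0,3],
    [0,0,0,0,0,0,3],
    [0,0,0,0,0,0,3],
    [0,0,0,0,0,0,3]
  ],
  "squeeze": 20
}}

```text
t: 7.2
tool_pos: [0.5033, -0.2504, 0.0103]
ee_rot: [0.939, 1.356, -0.939]
contact_force: [0.4, -1.0, -1.4]
gripper_width: 0.0378
```

Call:
{"name": "drive_tool", "arguments": {
  "rows": [
    [0,0,0,0,0,0,3],
    [0,0,0,0,0,0,3]
  ]
}}

```text
t: 7.4
tool_pos: [0.5033, -0.2503, 0.0103]
ee_rot: [0.939, 1.356, -0.939]
contact_force: [0.3, -0.4, -0.5]
gripper_width: 0.0377
```

Run:
```python
from h import *
go([.5014,-.2498,.008],20.7)
im2,s=snap("side","side8");im,c=snap("wrist","wrist8")
cv2.imwrite("pics/z12.png",cv2.resize(im2[130:230,230:350],(720,600),interpolation=cv2.INTER_CUBIC)[:,:,::-1])
```

```text
t 7.4 pos [ 0.5033 -0.2503  0.0103] x [ 0.0021 -0.0012 -1.    ] yaw_y 20.67 w 0.0377 F [ 0.3 -0.4 -0.5] j [-0.55  0.19  1.77  0.    1.18  0.66]
w [-0.0005  0.0019 -0.0016] t_cm [ 0.23 -0.16 -0.11]
```

View pics/z12.png

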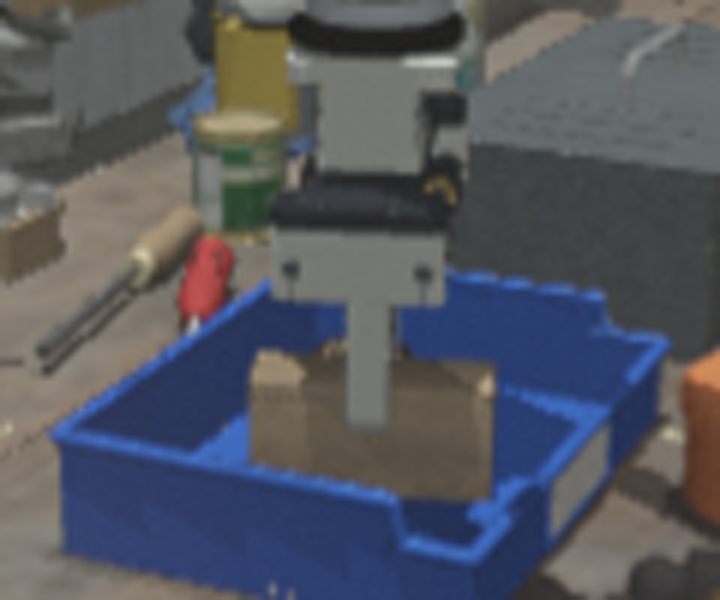

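View pics/wrist8.png

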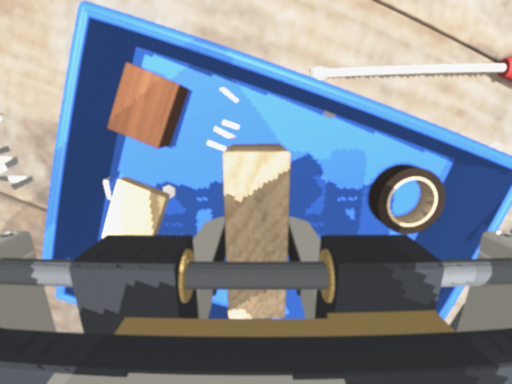

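Run:
```python
from h import *
s=load("side8")[1];c=load("wrist8")[1]
o,M=st();p=np.array(o["tool_pos"])
for dz in (-.019,-.029):
  for z in (.004,.03,.035,.04,.045,.059):
    P=p+M[:,2]*dz; P[2]=z; print(dz,z,((proj(s,P)-[230,130])*6).round(0).tolist())
for b in (20,25,30,35): print(b,proj(c,p-M[:,0]*b/1000+M[:,1]*.0075-M[:,2]*.019).round(1))
```

```text
t 7.5 pos [ 0.5033 -0.2503  0.0103] x [ 0.0022 -0.0013 -1.    ] yaw_y 20.67 w 0.0378 F [-0.1 -0.3 -1. ] j [-0.55  0.19  1.77  0.    1.18  0.66]
-0.019 0.004 [[365.0, 497.0]]
-0.019 0.03 [[366.0, 444.0]]
-0.019 0.035 [[366.0, 434.0]]
-0.019 0.04 [[366.0, 424.0]]
-0.019 0.045 [[366.0, 414.0]]
-0.019 0.059 [[367.0, 385.0]]
-0.029 0.004 [[363.0, 506.0]]
-0.029 0.03 [[364.0, 453.0]]
-0.029 0.035 [[364.0, 443.0]]
-0.029 0.04 [[364.0, 433.0]]
-0.029 0.045 [[364.0, 423.0]]
-0.029 0.059 [[365.0, 394.0]]
20 [[228.8 212.6]]
25 [[228.1 215. ]]
30 [[227.3 217.6]]
35 [[226.5 220.3]]
```

The block is held at 37.7 mm, with the tips about 37 mm above its bottom, so they'll clear the 28 mm fence. Next I lift.

Call:
{"name": "drive_tool", "arguments": {
  "rows": [
    [0,0,0,-2,0,0,3],
    [0,0,0,-3,0,0,3],
    [0,0,0,-4,0,0,3],
    [0,0,0,-4,0,0,3],
    [0,0,0,-3,0,0,3]
  ],
  "squeeze": 30
}}

```text
t: 8.0
tool_pos: [0.4977, -0.2471, 0.1672]
ee_rot: [0.941, 1.372, -0.942]
contact_force: [0.5, 0.3, -1.4]
gripper_width: 0.0377
```

Call:
{"name": "drive_tool", "arguments": {
  "rows": [
    [0,0,0,-1,0,0,3],
    [0,0,0,0,0,0,3],
    [-0.13,0,0,0,-2,-2,3],
    [-0.13,0,0,0,-1,-4,3],
    [-0.13,0,0,0,0,-4,3]
  ]
}}

```text
t: 8.5
tool_pos: [0.4209, -0.174, 0.1762]
ee_rot: [0.636, 1.488, -0.635]
contact_force: [-0.2, 0.4, -0.3]
gripper_width: 0.0376
```

Run:
```python
from h import *
go([.46,0.02,.19],90)
```

```text
t 8.5 pos [ 0.4209 -0.174   0.1762] x [-0.0108  0.0057 -0.9999] yaw_y 43.47 w 0.0376 F [-0.2  0.4 -0.3] j [-0.5  -0.25  1.88 -0.    1.52  0.31]
w [-0.8121 -0.0125 -0.001 ] t_cm [ -1.31  16.18 -11.4 ]
```

Call:
{"name": "drive_tool", "arguments": {
  "rows": [
    [-0.14,0,0,-0.3,2.6,-2.3,3],
    [-0.14,0,0,-0.3,2.9,-2,3],
    [-0.14,0,0,-0.3,3.2,-1.5,3],
    [-0.14,0,0,-0.3,3.5,-1,3],
    [-0.14,0,0,0,3.2,-0.5,3]
  ]
}}

```text
t: 9.0
tool_pos: [0.4262, 0.0064, 0.1765]
ee_rot: [0.077, 1.597, -0.062]
contact_force: [1.1, -0.5, -1.6]
gripper_width: 0.0378
```

Call:
{"name": "drive_tool", "arguments": {
  "rows": [
    [-0.1,0,0,0,2,0,3],
    [0,0,0,0,0,0,3]
  ]
}}

```text
t: 9.2
tool_pos: [0.4255, 0.0307, 0.1719]
ee_rot: [-0.01, 1.604, 0.029]
contact_force: [0.1, -0.6, -1.5]
gripper_width: 0.038
```

Run:
```python
from h import *
im,c=snap("wrist","wrist9");go([.46,0.02,.19],90);snap("side","side9");snap("scene","scene9")
```

```text
t 9.25 pos [0.4252 0.0297 0.1716] x [-0.0345  0.0113 -0.9993] yaw_y 91.21 w 0.0377 F [-0.2 -0.6 -1.2] j [-0.06 -0.31  1.94  0.01  1.55 -0.08]
w [ 0.0214 -0.0343 -0.0116] t_cm [-1.97 -1.02  3.39]
```

View pics/wrist9.png

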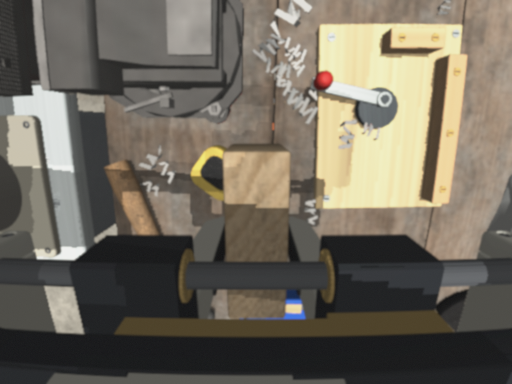

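View pics/side9.png

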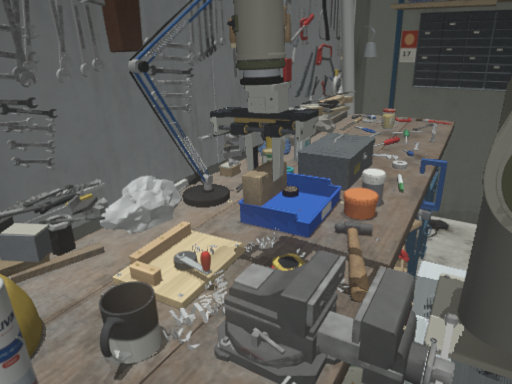

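The wrist view shows the whole jig. The base runs from (320,24) to (462,207), the end stop is at (415,38), the long fence at (448,130), the pivot at (385,98) and the red knob at (324,80). The lever is open.

Run:
```python
from h import *
im,c=load("wrist9")
cv2.imwrite("pics/z13.png",cv2.resize(im[15:215,310:475],None,fx=4.5,fy=3,interpolation=cv2.INTER_CUBIC))
cv2.imwrite("pics/z14.png",cv2.resize(im[20:120,365:475],None,fx=7,fy=6,interpolation=cv2.INTER_CUBIC))
```

```text
(no output)
```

View pics/z13.png

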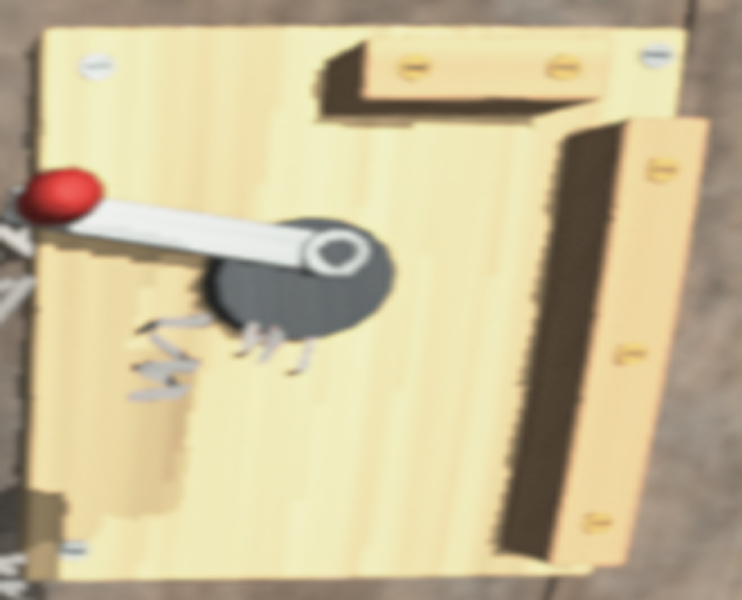

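View pics/z14.png

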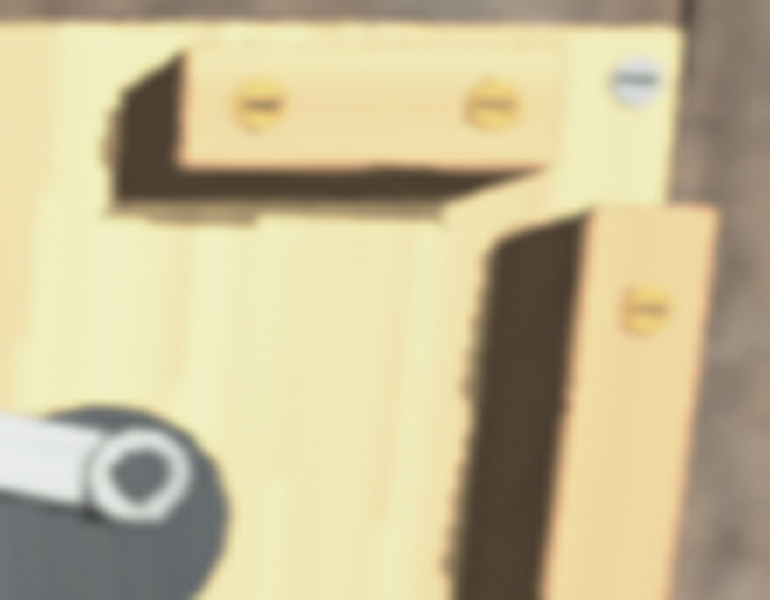

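Run:
```python
from h import *
im,c=load("wrist9")
q=lambda u,v,z: onz(c,u,v,z)
f1=q(448.7,55,.046);f2=q(432.4,202.3,.046);e1=q(391,47.5,.046);e2=q(443.3,47.7,.046)
print("fence",f1,f2,np.linalg.norm(f1-f2),"az",np.degrees(np.arctan2(*(f1-f2)[[1,0]])))
print("stop",e1,e2,np.linalg.norm(e1-e2),"az",np.degrees(np.arctan2(*(e2-e1)[[1,0]])))
B=[q(310+u/4.5,15+v/3,.018) for u,v in[(43,29),(685,30),(590,575),(30,580)]]
for i in range(4): d=B[(i+1)%4]-B[i]; print("base",B[i].round(4),np.linalg.norm(d).round(4),np.degrees(np.arctan2(d[1],d[0])).round(2))
# corner = intersection
u=(f1-f2)[:2];u/=np.linalg.norm(u);x=(e2-e1)[:2]/np.linalg.norm((e2-e1)[:2])
t=np.linalg.solve(np.stack([u,-x],1),e1[:2]-f2[:2]);C=f2[:2]+u*t[0];print("corner",C)
n=q(310+337/4.5,15+252/3,.048);k=q(310+62/4.5,15+192/3,.083);print("pivot",n,"knob top",k,np.linalg.norm((n-k)[:2]))
y=u;xx=np.array([u[1],-u[0]])
for nm,P in(("pivot",n),("knob",k)):print(nm,"in jig",((P[:2]-C)@xx).round(4),((P[:2]-C)@y).round(4))
o,M=st();print(M.round(3))
```

```text
fence [0.63394532 0.18355858 0.046     ] [0.64356855 0.01076264 0.046     ] 0.1730636957824584 az 93.18758321103599
stop [0.5665795  0.18785975 0.046     ] [0.6264912  0.19089449 0.046     ] 0.05998850947787074 az 2.8997540841652305
base [0.4901 0.218  0.018 ] 0.1741 2.79
base [0.6639 0.2265 0.018 ] 0.2294 -87.03
base [ 0.6758 -0.0027  0.018 ] 0.1728 -177.36
base [ 0.5032 -0.0106  0.018 ] 0.229 93.29
corner [0.63351696 0.19125037]
pivot [0.56521314 0.13205324 0.048     ] knob top [0.48638988 0.14536728 0.083     ] 0.07993978660964604
pivot in jig -0.0715 -0.0553
knob in jig -0.1495 -0.0376
t 9.35 pos [0.4258 0.0281 0.1726] x [-0.033   0.0107 -0.9994] yaw_y 90.99 w 0.0377 F [-0.7  0.  -1.4] j [-0.06 -0.31  1.93  0.01  1.55 -0.08]
[[-0.033 -0.017  0.999]
 [ 0.011  1.     0.018]
 [-0.999  0.011 -0.033]]
```

Run:
```python
from h import *
s=load("side0")[1];c=load("scene0")[1]
print("lamp base",onz(c,313,192,.02),onz(s,205,193,.02),"paper",onz(s,140,220,.0),onz(s,110,215,0))
# blue arm: side px points & scene px points -> triangulate: mid joint
def tri(a,b):
    o1,d1=ray(s,*a);o2,d2=ray(c,*b)
    A=np.stack([d1,-d2],1);t=np.linalg.lstsq(A,o2-o1,rcond=None)[0];return o1+t[0]*d1,o2+t[1]*d2
print("elbow?",tri((138,66),(285,50)))
go([.58,.08,.12],93)
```

```text
lamp base [ 0.75989271 -0.22160606  0.02      ] [ 0.77101069 -0.20570986  0.02      ] paper [ 0.83925755 -0.00537446  0.        ] [0.93964173 0.01332877 0.        ]
elbow? (array([0.75031104, 0.01259731, 0.40064004]), array([0.75340655, 0.01538678, 0.40985038]))
t 9.35 pos [0.4258 0.0281 0.1726] x [-0.033   0.0107 -0.9994] yaw_y 90.99 w 0.0377 F [-0.7  0.  -1.4] j [-0.06 -0.31  1.93  0.01  1.55 -0.08]
w [-0.0349 -0.0326 -0.0118] t_cm [ 4.8   4.86 15.67]
```

View pics/scene9.png

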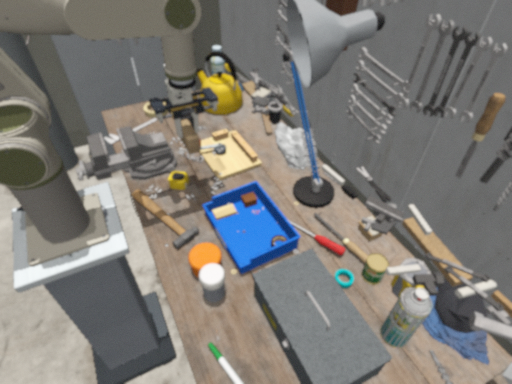

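Call:
{"name": "drive_tool", "arguments": {
  "rows": [
    [-0.035,-0.033,-0.012,-0.5,1.5,3,3],
    [0,0,0,0,2,4,3],
    [0,0,0,0,2,4,3],
    [0,0,0,0,2,4,3],
    [0,0,0,0,1,3,3]
  ]
}}

```text
t: 9.85
tool_pos: [0.6065, 0.1142, 0.1738]
ee_rot: [-0.029, 1.571, 0.023]
contact_force: [-1.1, -0.2, -1.8]
gripper_width: 0.0379
```

Run:
```python
from h import *
go([.6128,.1267,.10],93)
```

```text
t 9.85 pos [0.6065 0.1142 0.1738] x [-0.     -0.0036 -1.    ] yaw_y 91.88 w 0.0379 F [-1.1 -0.2 -1.8] j [ 0.11  0.18  1.46 -0.    1.5   0.07]
w [-0.0195 -0.0002  0.0036] t_cm [7.37 1.25 0.67]
```

Call:
{"name": "drive_tool", "arguments": {
  "rows": [
    [-0.02,0,0.003,1,1,0.3,3],
    [0,0,0,3,0,0,3],
    [0,0,0,2,0,0,3],
    [0,0,0,0,0,0,3],
    [0,0,0,0,0,0,3]
  ]
}}

```text
t: 10.35
tool_pos: [0.6103, 0.1192, 0.1069]
ee_rot: [-0.035, 1.576, 0.032]
contact_force: [0.4, 0.7, -0.8]
gripper_width: 0.0378
```

Run:
```python
from h import *
im,c=snap("wrist","wrist10");go([.6128,.1267,.05],93);im2,s=snap("side","side10")
cv2.imwrite("pics/z15.png",cv2.resize(im2[190:320,90:260],(785,600),interpolation=cv2.INTER_CUBIC)[:,:,::-1])
```

```text
t 10.4 pos [0.6102 0.1192 0.1068] x [-0.0057 -0.002  -1.    ] yaw_y 92.47 w 0.0375 F [ 0.  -0.7 -1.4] j [ 0.11  0.25  1.51 -0.    1.39  0.07]
w [-0.0093 -0.0058  0.0017] t_cm [5.68 0.75 0.33]
```

View pics/wrist10.png

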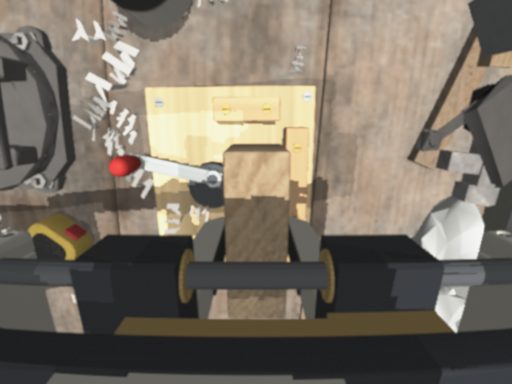

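View pics/z15.png

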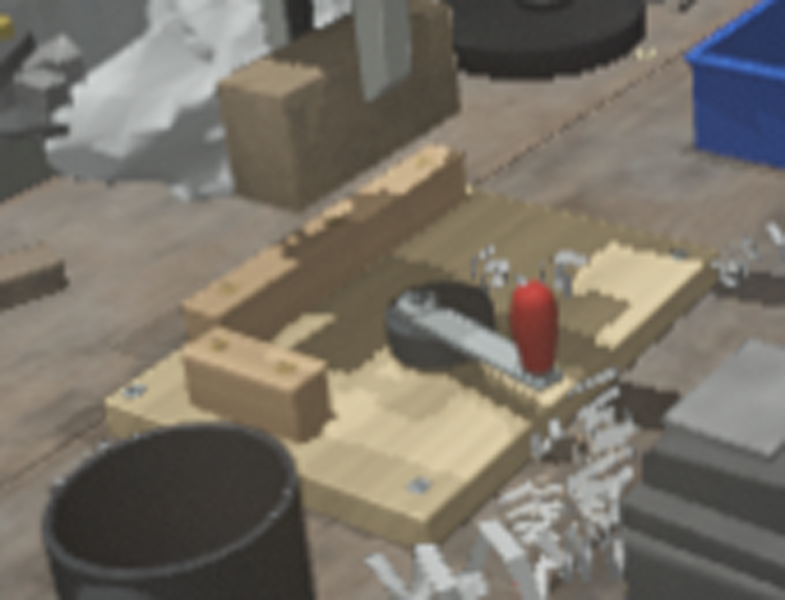

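The block hangs over the jig, clear of the nut and the fence. I'll check the corner again from this closer view.

Run:
```python
from h import *
im,c=load("wrist10")
cv2.imwrite("pics/z16.png",cv2.resize(im[85:225,200:320],None,fx=6,fy=4.28,interpolation=cv2.INTER_CUBIC))
```

```text
(no output)
```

View pics/z16.png

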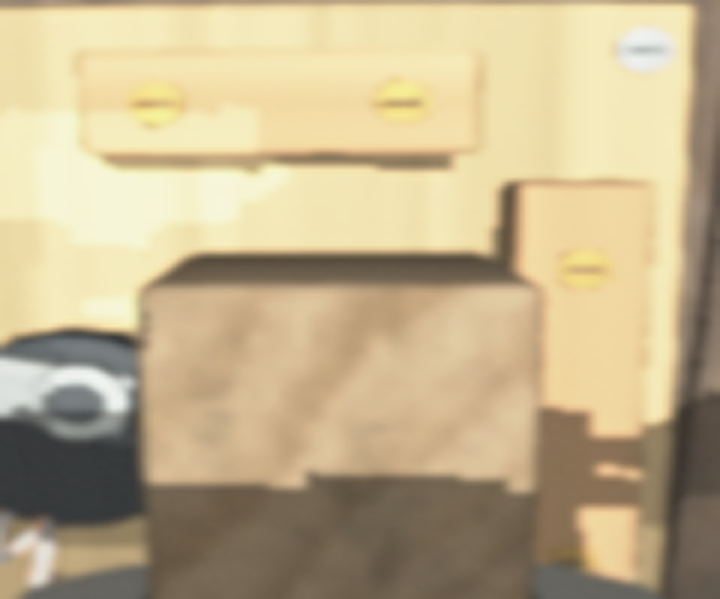

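Run:
```python
from h import *
im,c=load("wrist10")
g=lambda u,v,z: onz(c,200+u/6,85+v/4.28,z)
o,M=st(); zt=o["tool_pos"][2]-.0063+.055
e1=g(82,150,.046);e2=g(476,150,.046);f1=g(516,186,.046)
print("stop",e1,e2,"az",np.degrees(np.arctan2(*(e2-e1)[[1,0]])),"fence pt",f1)
a=np.radians(93);y=np.array([np.cos(a),np.sin(a)]);x=np.array([y[1],-y[0]])
C=np.array([.6335,.1913])
for P in(e1,e2,f1):print(((P[:2]-C)@x).round(4),((P[:2]-C)@y).round(4))
b1=g(143,290,zt);b2=g(536,288,zt);print("block end",b1,b2,np.linalg.norm(b1-b2),"az",np.degrees(np.arctan2(*(b2-b1)[[1,0]])))
m=(b1+b2)/2; print("end mid in tool",M.T@(m-np.array(o["tool_pos"])))
```

```text
t 10.45 pos [0.6108 0.1195 0.1076] x [-0.0042 -0.0018 -1.    ] yaw_y 92.49 w 0.0376 F [ 0.   0.1 -1.4] j [ 0.11  0.25  1.51 -0.    1.39  0.07]
stop [0.5659006  0.18864023 0.046     ] [0.62727786 0.19120297 0.046     ] az 2.390931208020305 fence pt [0.63402629 0.18380533 0.046     ]
-0.0676 0.0009
-0.0062 0.0002
0.0001 -0.0075
block end [0.58944013 0.17152333 0.1563481 ] [0.62521668 0.17333631 0.1563481 ] 0.03582245456961549 az 2.900997629974247
end mid in tool [-0.04877795  0.05296353 -0.00137032]
```

Call:
{"name": "drive_tool", "arguments": {
  "rows": [
    [-0.009,-0.005,0.002,1,0.7,0.3,3],
    [0,0,0,2.5,0,0,3],
    [0,0,0,2,0,0,3],
    [0,0,0,0,0,0,3]
  ]
}}

```text
t: 10.85
tool_pos: [0.6179, 0.1281, 0.0561]
ee_rot: [-0.04, 1.559, 0.043]
contact_force: [-0.8, 0.2, -2.1]
gripper_width: 0.0374
```

Run:
```python
from h import *
go([.6128,.1267,.0245],93)
```

```text
t 10.85 pos [0.6179 0.1281 0.0561] x [ 0.0118  0.0027 -0.9999] yaw_y 93.04 w 0.0374 F [-0.8  0.2 -2.1] j [0.12 0.3  1.55 0.   1.28 0.07]
w [ 0.0006  0.0119 -0.002 ] t_cm [ 3.16 -0.12 -0.55]
```

Call:
{"name": "drive_tool", "arguments": {
  "rows": [
    [0,0.01,-0.002,0,-0.1,-0.5,3],
    [0,0,0,0,0,0,3],
    [0,0,0,0,0,0,3]
  ]
}}

```text
t: 11.15
tool_pos: [0.6142, 0.1276, 0.0592]
ee_rot: [-0.042, 1.566, 0.043]
contact_force: [0.1, 0.3, -1.4]
gripper_width: 0.0382
```

Run:
```python
from h import *
go([.6128,.1267,.0245],93)
```

```text
t 11.15 pos [0.6142 0.1276 0.0592] x [ 4.8e-03  6.0e-04 -1.0e+00] yaw_y 93.08 w 0.0382 F [ 0.1  0.3 -1.4] j [ 0.12  0.29  1.55 -0.    1.3   0.07]
w [ 0.0015  0.0048 -0.0003] t_cm [ 3.47 -0.09 -0.16]
```

Call:
{"name": "drive_tool", "arguments": {
  "rows": [
    [0,0.004,0,1,-0.1,-0.2,3],
    [0,0,0,1,0,0,3],
    [0,0,0,0.5,0,0,3],
    [0,0,0,0,0,0,3]
  ]
}}

```text
t: 11.55
tool_pos: [0.6136, 0.1266, 0.0341]
ee_rot: [-0.042, 1.566, 0.043]
contact_force: [-0.9, 1.3, -2.2]
gripper_width: 0.0378
```

Run:
```python
from h import *
go([.6128,.1267,.0245],93)
```

```text
t 11.55 pos [0.6136 0.1266 0.0341] x [ 4.e-03  8.e-04 -1.e+00] yaw_y 93.08 w 0.0378 F [-0.9  1.3 -2.2] j [0.12 0.32 1.57 0.   1.25 0.07]
w [ 0.0015  0.004  -0.0006] t_cm [ 0.96  0.01 -0.09]
```

Call:
{"name": "drive_tool", "arguments": {
  "rows": [
    [0,0.004,0,0.5,0,-0.1,3],
    [0,0,0,0.3,0,0,3],
    [0,0,0,0,0,0,3]
  ]
}}

```text
t: 11.85
tool_pos: [0.6122, 0.1265, 0.0248]
ee_rot: [-0.042, 1.572, 0.043]
contact_force: [0.5, 0.0, -1.6]
gripper_width: 0.0377
```

Run:
```python
from h import *
go([.6128,.1267,.0245],93)
```

```text
t 11.85 pos [0.6122 0.1265 0.0248] x [-1.4e-03  5.0e-04 -1.0e+00] yaw_y 93.08 w 0.0377 F [ 0.5  0.  -1.6] j [0.12 0.33 1.57 0.   1.24 0.07]
w [ 0.0013 -0.0013 -0.0005] t_cm [0.03 0.02 0.06]
```

Call:
{"name": "drive_tool", "arguments": {
  "rows": [
    [0,0,0,0.15,0,0,3],
    [0,0,0,0,0,0,3]
  ]
}}

```text
t: 12.05
tool_pos: [0.6127, 0.1265, 0.0248]
ee_rot: [-0.042, 1.571, 0.043]
contact_force: [-0.1, 0.5, -2.3]
gripper_width: 0.0377
```

Call:
{"name": "drive_tool", "arguments": {
  "rows": [
    [0,0,0,0.15,0,0,3],
    [0,0,0,0,0,0,3]
  ]
}}

```text
t: 12.25
tool_pos: [0.6135, 0.1266, 0.0246]
ee_rot: [-0.042, 1.569, 0.043]
contact_force: [-0.2, -0.1, -0.7]
gripper_width: 0.0378
```

Call:
{"name": "drive_tool", "arguments": {
  "rows": [
    [0,0,0,0.3,0,0,3],
    [0,0,0,0,0,0,3]
  ]
}}

```text
t: 12.45
tool_pos: [0.6143, 0.1267, 0.0249]
ee_rot: [-0.042, 1.568, 0.043]
contact_force: [-0.3, -0.8, -1.3]
gripper_width: 0.0377
```

Run:
```python
from h import *
go([.6128,.1267,.0245],93);im2,s=snap("side","side11")
cv2.imwrite("pics/z17.png",cv2.resize(im2[190:320,90:260],(785,600),interpolation=cv2.INTER_CUBIC)[:,:,::-1])
```

```text
t 12.45 pos [0.6143 0.1267 0.0249] x [ 2.6e-03  7.0e-04 -1.0e+00] yaw_y 93.09 w 0.0377 F [-0.3 -0.8 -1.3] j [0.12 0.33 1.57 0.   1.24 0.07]
w [ 0.0016  0.0026 -0.0006] t_cm [ 0.04  0.01 -0.15]
```

View pics/z17.png

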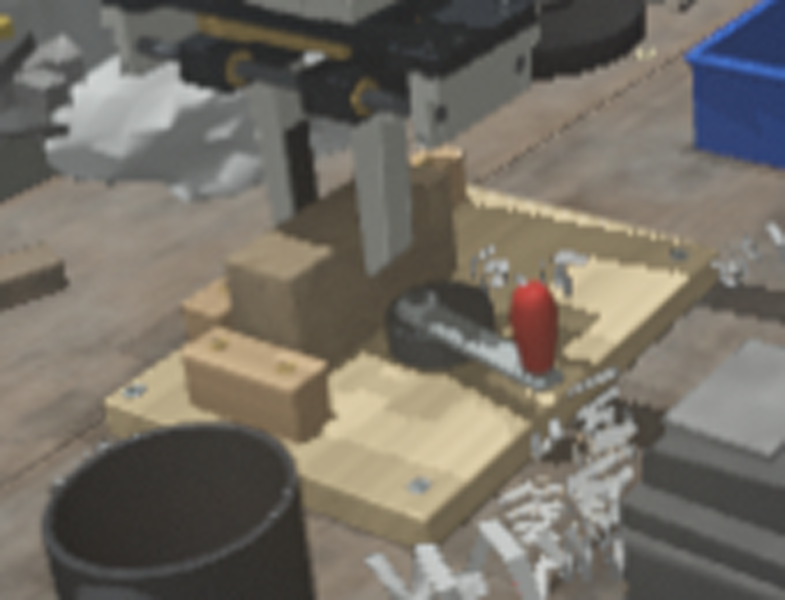

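Call:
{"name": "drive_tool", "arguments": {
  "rows": [
    [0,0,0,0.3,0,-0.1,3],
    [0,0,0,0.3,0,0,3]
  ]
}}

```text
t: 12.7
tool_pos: [0.6148, 0.1268, 0.0241]
ee_rot: [-0.042, 1.565, 0.043]
contact_force: [-20.9, -2.7, 34.9]
gripper_width: 0.0376
```

Run:
```python
from h import *
go([.6128,.1267,.0245],93)
```

```text
t 12.7 pos [0.6148 0.1268 0.0241] x [ 5.2e-03  7.0e-04 -1.0e+00] yaw_y 93.1 w 0.0376 F [-20.9  -2.7  34.9] j [0.12 0.33 1.57 0.   1.24 0.07]
w [ 0.0018  0.0052 -0.0005] t_cm [-0.05  0.   -0.2 ]
```

Call:
{"name": "drive_tool", "arguments": {
  "rows": [
    [0,0.005,0,-0.1,0,-0.1,3],
    [0,0,0,0,0,0,3]
  ]
}}

```text
t: 12.9
tool_pos: [0.6141, 0.1268, 0.0258]
ee_rot: [-0.042, 1.569, 0.043]
contact_force: [-0.6, 0.6, -1.5]
gripper_width: 0.0377
```

Call:
{"name": "drive_tool", "arguments": {
  "rows": [
    [0,0,0,0,0.3,0,3],
    [0,0,0,0,0.3,0,3],
    [0,0,0,0,0,0,3]
  ]
}}

```text
t: 13.2
tool_pos: [0.6132, 0.1332, 0.0242]
ee_rot: [-0.042, 1.57, 0.043]
contact_force: [-2.6, -0.2, 4.7]
gripper_width: 0.0373
```

Run:
```python
from h import *
go([.6173,.1372,.0245],93)
```

```text
t 13.2 pos [0.6132 0.1332 0.0242] x [-0.e+00  6.e-04 -1.e+00] yaw_y 93.08 w 0.0373 F [-2.6 -0.2  4.7] j [0.13 0.34 1.56 0.   1.24 0.08]
w [ 0.0015  0.     -0.0006] t_cm [-0.03  0.38  0.43]
```

Call:
{"name": "drive_tool", "arguments": {
  "rows": [
    [0,0,0,0,0.3,0.1,3],
    [0,0,0,0,0.2,0.1,3]
  ]
}}

```text
t: 13.4
tool_pos: [0.6143, 0.1358, 0.0243]
ee_rot: [-0.045, 1.572, 0.039]
contact_force: [-8.2, -15.7, 9.6]
gripper_width: 0.0377
```

Call:
{"name": "drive_tool", "arguments": {
  "rows": [
    [0,0,0,0,0.2,0.2,3],
    [0,0,0,0,0.1,0.1,3]
  ]
}}

```text
t: 13.6
tool_pos: [0.6149, 0.1355, 0.0244]
ee_rot: [-0.05, 1.578, 0.035]
contact_force: [-4.9, -2.1, 4.5]
gripper_width: 0.0378
```

Run:
```python
from h import *
go([.6173,.1372,.0245],93)
```

```text
t 13.6 pos [0.6149 0.1355 0.0244] x [-0.0076 -0.0099 -0.9999] yaw_y 93.08 w 0.0378 F [-4.9 -2.1  4.5] j [ 0.14  0.35  1.55 -0.01  1.26  0.09]
w [ 0.0013 -0.0081  0.0095] t_cm [-0.01  0.16  0.24]
```

Call:
{"name": "drive_tool", "arguments": {
  "rows": [
    [0,-0.008,0.009,0,0,0.2,3],
    [0,0,0,0,0,0.1,3]
  ]
}}

```text
t: 13.8
tool_pos: [0.6177, 0.1357, 0.0242]
ee_rot: [-0.042, 1.571, 0.042]
contact_force: [-1.9, -0.5, 1.7]
gripper_width: 0.0379
```

Run:
```python
from h import *
go([.6173,.1358,.0245],93)
```

```text
t 13.8 pos [0.6177 0.1357 0.0242] x [-7.e-04 -3.e-04 -1.e+00] yaw_y 93.08 w 0.0379 F [-1.9 -0.5  1.7] j [ 0.14  0.35  1.55 -0.    1.25  0.08]
w [ 0.0013 -0.0007  0.0002] t_cm [-0.03  0.01 -0.04]
```

Level, and close to the fence. Next I push gently on until the fence shows in Fx.

Call:
{"name": "drive_tool", "arguments": {
  "rows": [
    [0,0,0,0,0.05,0.2,3],
    [0,0,0,0,0.05,0.1,3]
  ]
}}

```text
t: 14.0
tool_pos: [0.6183, 0.1359, 0.0243]
ee_rot: [-0.043, 1.577, 0.04]
contact_force: [-7.7, -4.9, 7.8]
gripper_width: 0.0376
```

Run:
```python
from h import *
go([.6173,.1358,.0245],93)
```

```text
t 14.0 pos [0.6183 0.1359 0.0243] x [-0.0064 -0.0022 -1.    ] yaw_y 93.03 w 0.0376 F [-7.7 -4.9  7.8] j [ 0.14  0.36  1.54 -0.    1.25  0.08]
w [ 0.0006 -0.0065  0.0018] t_cm [-0.02 -0.   -0.1 ]
```

Call:
{"name": "drive_tool", "arguments": {
  "rows": [
    [0,-0.006,0.002,0,0.1,0.1,3],
    [0,0,0,0,0.05,0.1,3]
  ]
}}

```text
t: 14.2
tool_pos: [0.6183, 0.136, 0.0242]
ee_rot: [-0.043, 1.576, 0.039]
contact_force: [-9.0, -3.3, 7.9]
gripper_width: 0.0378
```

Run:
```python
from h import *
go([.6173,.1358,.0245],93)
im,c=snap("wrist","wrist12");im2,s=snap("side","side12")
cv2.imwrite("pics/z18.png",cv2.resize(im2[190:320,90:260],(785,600),interpolation=cv2.INTER_CUBIC)[:,:,::-1])
cv2.imwrite("pics/z19.png",cv2.resize(im[80:240,190:330],None,fx=5,fy=3.75,interpolation=cv2.INTER_CUBIC)[:,:,::-1])
```

```text
t 14.2 pos [0.6183 0.136  0.0242] x [-0.0051 -0.0026 -1.    ] yaw_y 92.98 w 0.0378 F [-9.  -3.3  7.9] j [ 0.14  0.35  1.54 -0.    1.25  0.09]
w [-0.0004 -0.0052  0.0023] t_cm [-0.02 -0.01 -0.1 ]
```

View pics/z18.png

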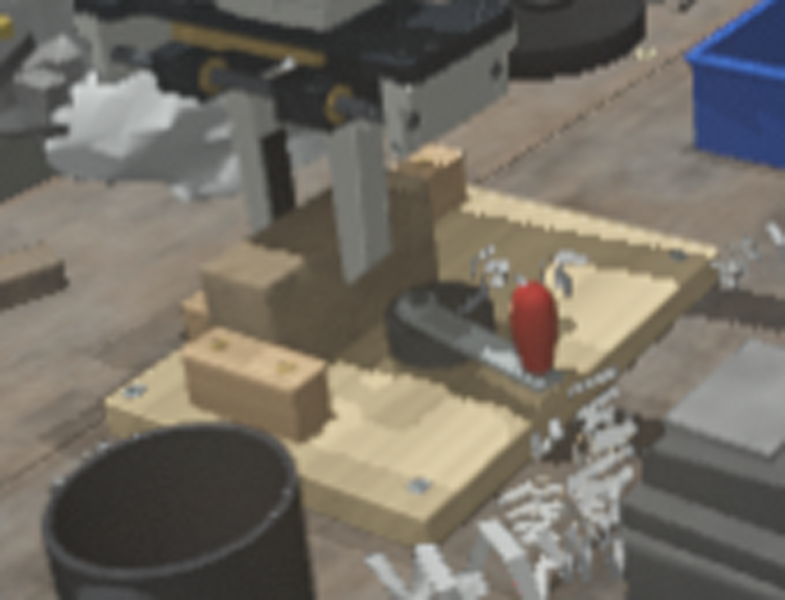

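View pics/z19.png

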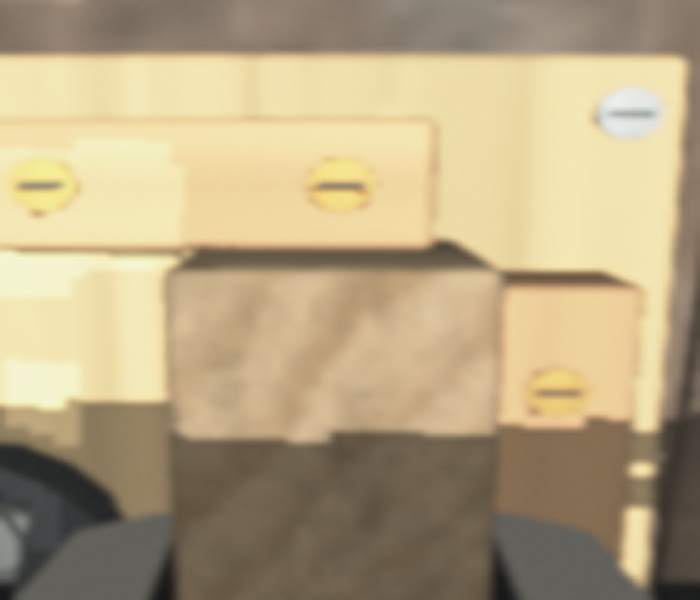

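Run:
```python
from h import *
c=load("wrist12")[1]
g=lambda u,v,z: onz(c,190+u/5,80+v/3.75,z)
a=np.radians(93);y=np.array([np.cos(a),np.sin(a)]);x=np.array([y[1],-y[0]]);C=np.array([.6335,.1913])
for n,P in [("stopL",g(10,248,.046)),("stopR",g(434,247,.046)),("fence",g(505,278,.046)),("blkTL",g(170,268,.073)),("blkTR",g(500,268,.073)),("blk right low",g(494,500,.073)),("blk left low",g(178,500,.073))]: print(n,((P[:2]-C)@x).round(4),((P[:2]-C)@y).round(4))
```

```text
stopL -0.0608 -0.0001
stopR -0.0058 0.0
fence 0.0036 -0.0053
blkTL -0.0367 -0.0006
blkTR -0.0004 -0.0006
blk right low 0.0 -0.0365
blk left low -0.0368 -0.0366
```

The block's end is 0.6 mm from the stop, its face is on the fence plane, and it is square, with the lever still open. I'll release it and rise.

Call:
{"name": "drive_tool", "arguments": {
  "rows": [
    [0,0,0,0,0,0,3],
    [0,0,0,0,0,0,5.5],
    [0,0,0,0,0,0,5.5],
    [0,0,0,0,0,0,5.5]
  ]
}}

```text
t: 14.7
tool_pos: [0.619, 0.1367, 0.024]
ee_rot: [-0.042, 1.575, 0.039]
contact_force: [-0.2, -0.7, -0.3]
gripper_width: 0.0539
```

Call:
{"name": "drive_tool", "arguments": {
  "rows": [
    [0,0,0,-1,0,0,5.5],
    [0,0,0,-3,0,0,5.5],
    [0,0,0,-4,0,0,5.5],
    [0,0,0,-2,0,0,5.5],
    [0,0,0,0,0,0,3]
  ]
}}

```text
t: 15.2
tool_pos: [0.6187, 0.1374, 0.1282]
ee_rot: [-0.043, 1.576, 0.04]
contact_force: [0.6, -0.1, -0.5]
gripper_width: 0.0503
```

Run:
```python
from h import *
st()
im,c=snap("wrist","wrist13")
cv2.imwrite("pics/z20.png",cv2.resize(im[50:240,90:330],None,fx=3.3,fy=3.1,interpolation=cv2.INTER_CUBIC)[:,:,::-1])
```

```text
t 15.2 pos [0.6187 0.1374 0.1282] x [-0.0058 -0.0019 -1.    ] yaw_y 93.02 w 0.0503 F [ 0.6 -0.1 -0.5] j [ 0.14  0.26  1.45 -0.    1.43  0.09]
```

View pics/z20.png

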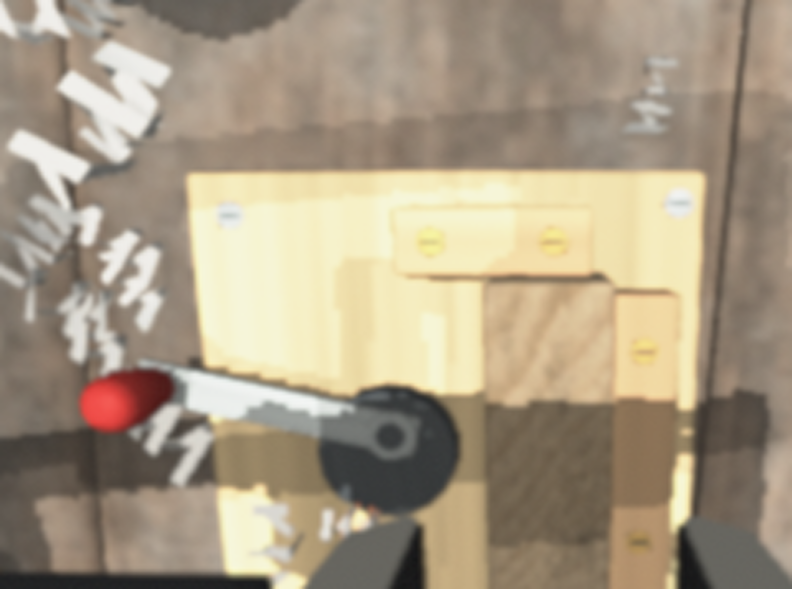

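View pics/wrist13.png

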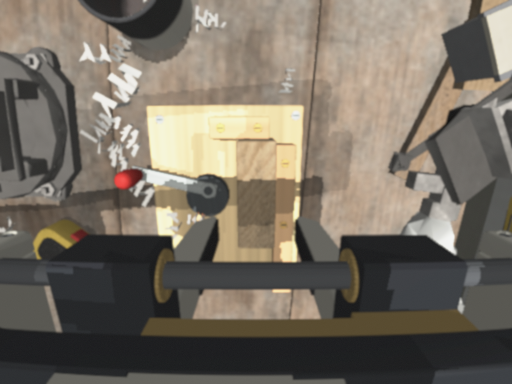

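The block stayed seated. Next is the lever. I'll push the knob with the closed fingers, but first I need to know how close and how tall the vise and the mug are.

Run:
```python
from h import *
a=load("wrist9")[0];b=load("wrist13")[0];w1=load("wrist1")[0];s=load("side0")[0]
cv2.imwrite("pics/z21.png",np.hstack([cv2.resize(a[0:130,0:260],(400,300)),cv2.resize(b[0:240,0:200],(300,300))]))
cv2.imwrite("pics/z22.png",cv2.resize(s[240:384,80:440],(800,320)))
```

```text
(no output)
```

View pics/z21.png

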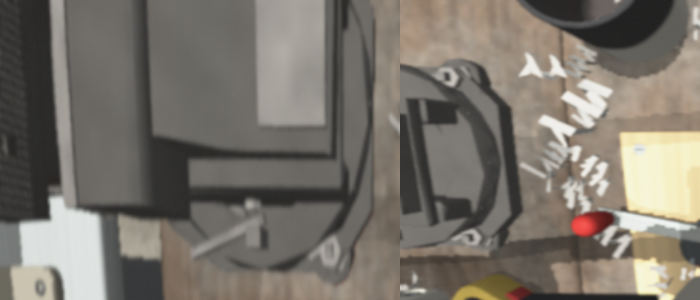

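View pics/z22.png

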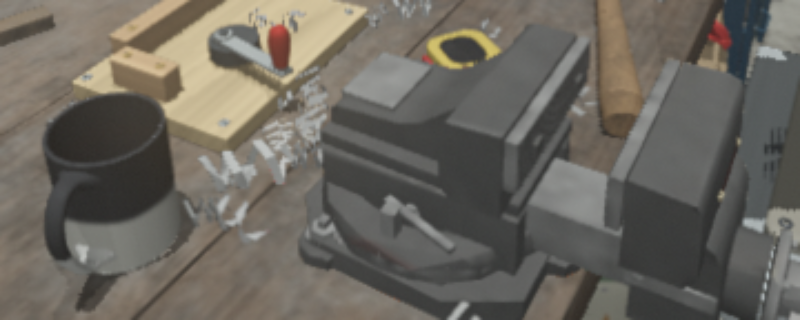

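Run:
```python
from h import *
s=load("side0")[1];w=load("wrist9")[1];w13=load("wrist13")[1]
def tri(c1,a,c2,b):
    o1,d1=ray(c1,*a);o2,d2=ray(c2,*b)
    t=np.linalg.lstsq(np.stack([d1,-d2],1),o2-o1,rcond=None)[0];return (o1+t[0]*d1).round(3),(o2+t[1]*d2).round(3)
print("anvil +x-y",tri(s,(253.3,263.4),w,(212.6,54)))
print("anvil -x-y",tri(s,(274.4,270),w,(167,55.5)))
print("vise rear top jaw corner?",tri(s,(80+588/2.222,240+38/2.222),w,(125,88)))
for z in(.08,.1):print("mug rim bottom edge",onz(w13,133,24,z),"side mug rim L/R",onz(s,80+47/2.22,240+130/2.22,z),onz(s,80+165/2.22,240+130/2.22,z))
C=np.array([.6335,.1913]);a=np.radians(93);y=np.array([np.cos(a),np.sin(a)]);x=np.array([y[1],-y[0]])
for j in[(-.147,-.010),(-.10,-.1),(-.08,-.13)]: print(j,(C+x*j[0]+y*j[1]).round(4))
```

```text
anvil +x-y (array([0.376, 0.161, 0.102]), array([0.378, 0.162, 0.102]))
anvil -x-y (array([0.336, 0.162, 0.102]), array([0.335, 0.161, 0.102]))
vise rear top jaw corner? (array([0.241, 0.103, 0.123]), array([0.29 , 0.131, 0.101]))
mug rim bottom edge [0.50588653 0.28258845 0.08      ] side mug rim L/R [0.54741873 0.33196187 0.08      ] [0.47534166 0.29022258 0.08      ]
mug rim bottom edge [0.51486659 0.27637174 0.1       ] side mug rim L/R [0.52237581 0.34719728 0.1       ] [0.45429547 0.30777247 0.1       ]
(-0.147, -0.01) [0.4872 0.1736]
(-0.1, -0.1) [0.5389 0.0862]
(-0.08, -0.13) [0.5604 0.0573]
```

The anvil's edge is at x≈0.377 and z≈0.102, and the mug starts at y≈0.28. With the tips at about 0.065 the gripper body stays near 0.118, above both. Next I move behind the knob, on its +y side, with the fingers shut.

Call:
{"name": "drive_tool", "arguments": {
  "rows": [
    [0,0,0,0,0.5,-3,0],
    [0,0,0,0,1,-3,0],
    [0,0,0,0,1,-3,0],
    [0,0,0,0,0.5,-2.5,0],
    [0,0,0,0,0,0,0]
  ]
}}

```text
t: 15.75
tool_pos: [0.4941, 0.1607, 0.1184]
ee_rot: [-0.043, 1.588, 0.038]
contact_force: [1.4, -0.6, -0.0]
gripper_width: 0.0079
```

```bash
cat >> h.py <<'E'
C=np.array([.6335,.1913]);_a=np.radians(93);JY=np.array([np.cos(_a),np.sin(_a)]);JX=np.array([JY[1],-JY[0]])
def J(jx,jy): return C+JX*jx+JY*jy
def jst():
    p=np.array(robot.observe()["tool_pos"]); print("jig xy",((p[:2]-C)@JX).round(4),((p[:2]-C)@JY).round(4),"z",p[2].round(4))
E
python3 - <<'E'
from h import *
jst();go([*J(-.142,-.008),.10],93)
E
```

```text
jig xy -0.1408 -0.0233 z 0.1184
t 15.75 pos [0.4941 0.1607 0.1184] x [-0.0176 -0.004  -0.9998] yaw_y 92.95 w 0.0079 F [ 1.4 -0.6 -0. ] j [ 0.22 -0.02  1.78 -0.    1.4   0.16]
w [-0.0009 -0.0178  0.003 ] t_cm [ 1.84  1.53 -0.09]
```

Call:
{"name": "drive_tool", "arguments": {
  "rows": [
    [0,-0.016,0.003,-0.5,1.6,-0.2,0],
    [0,0,0,0,0.3,0,0],
    [0,0,0,0,0,0,0]
  ]
}}

```text
t: 16.05
tool_pos: [0.4901, 0.1791, 0.12]
ee_rot: [-0.042, 1.575, 0.04]
contact_force: [0.2, -0.5, -0.5]
gripper_width: 0.0004
```

Run:
```python
from h import *
jst();go([*J(-.142,-.008),.034],93)
im,c=snap("wrist","wrist14")
o=robot.observe();print(proj(c,np.array([[*J(-.147,-.0375),.083],[*J(-.071,-.055),.048]])).round())
```

```text
jig xy -0.1439 -0.0046 z 0.12
t 16.05 pos [0.4901 0.1791 0.12  ] x [-0.005  -0.0017 -1.    ] yaw_y 92.98 w 0.0004 F [ 0.2 -0.5 -0.5] j [ 0.25 -0.03  1.78 -0.    1.39  0.2 ]
w [-0.0004 -0.0051  0.0014] t_cm [ 8.6  -0.32  0.23]
[[254. 234.]
 [324. 235.]]
```

View pics/wrist14.png

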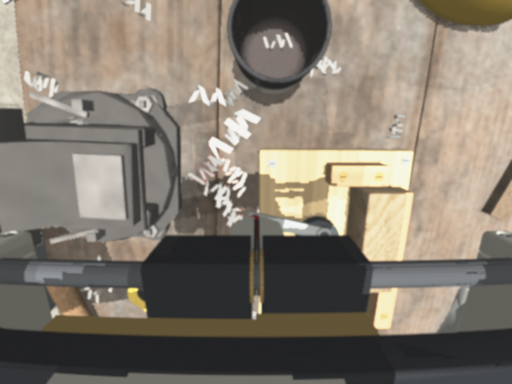

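Call:
{"name": "drive_tool", "arguments": {
  "rows": [
    [0,-0.005,0,3,0,0,0],
    [0,0,0,3,0,0,0],
    [0,0,0,1.5,0,0,0],
    [0,0,0,0,0,0,0]
  ]
}}

```text
t: 16.5
tool_pos: [0.4931, 0.1766, 0.0423]
ee_rot: [-0.041, 1.569, 0.038]
contact_force: [-0.1, -0.1, 0.8]
gripper_width: 0.0007
```

Run:
```python
from h import *
jst();go([*J(-.142,-.008),.034],93)
im2,s=snap("side","side15")
cv2.imwrite("pics/z23.png",cv2.resize(im2[170:320,90:290],(800,600),interpolation=cv2.INTER_CUBIC)[:,:,::-1])
```

```text
jig xy -0.141 -0.0073 z 0.0423
t 16.5 pos [0.4931 0.1766 0.0423] x [ 0.0011 -0.0022 -1.    ] yaw_y 92.87 w 0.0007 F [-0.1 -0.1  0.8] j [ 0.25  0.05  1.85 -0.    1.24  0.2 ]
w [-0.0022  0.001   0.0023] t_cm [ 0.83 -0.07 -0.1 ]
```

View pics/z23.png

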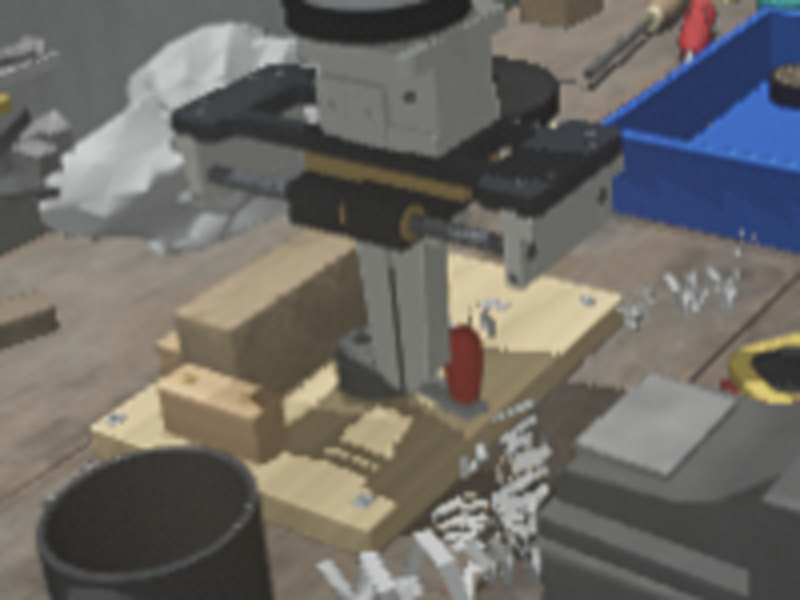

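Call:
{"name": "drive_tool", "arguments": {
  "rows": [
    [0,0,0,0.8,0,0,0],
    [0,0,0,0,-1.5,0,0],
    [0,0,0,0,-2,0,0],
    [0,0,0,0,-2,0,0],
    [0,0,0,0,-1.5,0.3,0]
  ]
}}

```text
t: 17.05
tool_pos: [0.5037, 0.1046, 0.039]
ee_rot: [-0.042, 1.562, 0.042]
contact_force: [1.6, 2.2, -0.3]
gripper_width: 0.0006
```

Run:
```python
from h import *
jst();go([*J(-.130,-.0925),.034],93)
im2,s=snap("side","side16")
cv2.imwrite("pics/z24.png",cv2.resize(im2[170:320,90:290],(800,600),interpolation=cv2.INTER_CUBIC)[:,:,::-1])
```

```text
jig xy -0.1342 -0.0798 z 0.039
t 17.05 pos [0.5037 0.1046 0.039 ] x [ 8.e-03  1.e-04 -1.e+00] yaw_y 93.06 w 0.0006 F [ 1.6  2.2 -0.3] j [ 0.11  0.02  1.89 -0.    1.22  0.05]
w [0.0011 0.008  0.0003] t_cm [ 0.5  -1.28  0.41]
```

View pics/z24.png

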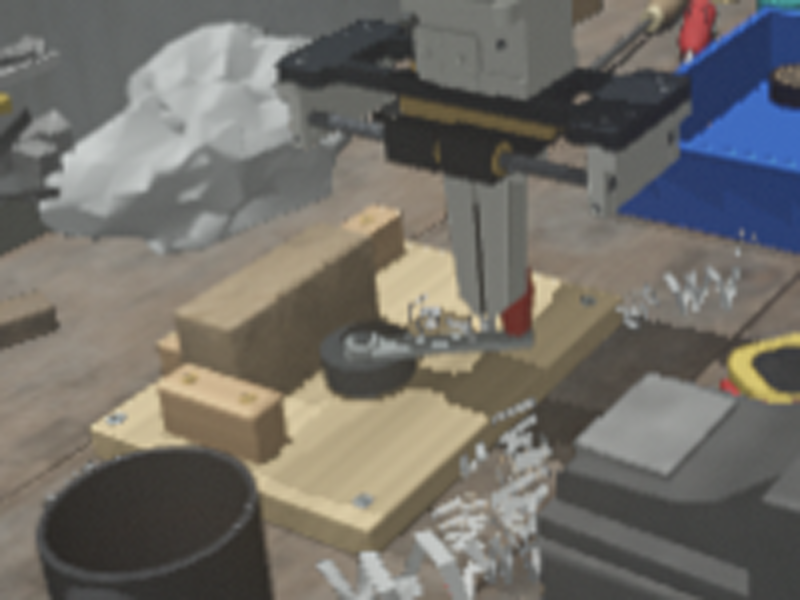

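The lever is swinging, and the knob is now at (520,305) against the fingers. I'll keep pushing.

Call:
{"name": "drive_tool", "arguments": {
  "rows": [
    [0,0.006,0,0.4,-1,0.4,0],
    [0,0,0,0,-1,0.6,0],
    [0,0,0,0,-0.5,0.3,0]
  ]
}}

```text
t: 17.4
tool_pos: [0.5229, 0.078, 0.0378]
ee_rot: [-0.039, 1.561, 0.043]
contact_force: [3.1, 7.3, 0.6]
gripper_width: 0.0004
```

Run:
```python
from h import *
jst();go([*J(-.120,-.105),.035],93)
im2,s=snap("side","side17")
cv2.imwrite("pics/z25.png",cv2.resize(im2[170:320,90:290],(800,600),interpolation=cv2.INTER_CUBIC)[:,:,::-1])
```

```text
jig xy -0.1164 -0.1074 z 0.0378
t 17.4 pos [0.5229 0.078  0.0378] x [ 0.0093  0.0025 -1.    ] yaw_y 92.98 w 0.0004 F [3.1 7.3 0.6] j [ 0.05  0.06  1.85  0.    1.22 -0.  ]
w [-0.0003  0.0094 -0.002 ] t_cm [ 0.28  0.24 -0.36]
```

View pics/z25.png

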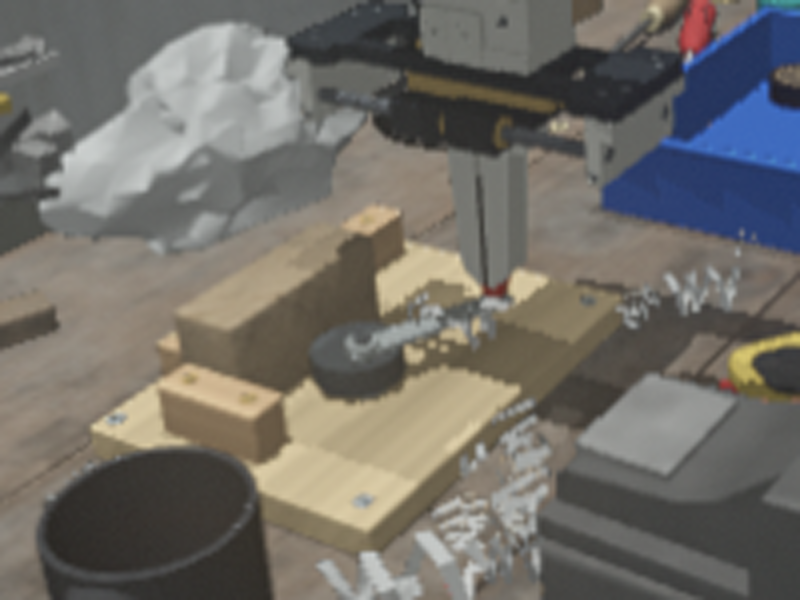

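The knob is now at φ≈244° and hidden behind the fingers. I'll back off, go round to its -x side and push toward the fence.

Call:
{"name": "drive_tool", "arguments": {
  "rows": [
    [0,0.008,0,0.2,1.2,0,0],
    [0,0,0,0,0,-2.5,0],
    [0,0,0,0,0,-1.2,0],
    [0,0,0,0,0,0,0]
  ]
}}

```text
t: 17.85
tool_pos: [0.485, 0.088, 0.0348]
ee_rot: [-0.04, 1.572, 0.041]
contact_force: [-0.3, -0.5, -0.7]
gripper_width: 0.0008
```

Run:
```python
from h import *
jst();go([*J(-.148,-.128),.034],93)
im2,s=snap("side","side18")
cv2.imwrite("pics/z26.png",cv2.resize(im2[170:320,90:290],(800,600),interpolation=cv2.INTER_CUBIC)[:,:,::-1])
```

```text
jig xy -0.1537 -0.0953 z 0.0348
t 17.85 pos [0.485  0.088  0.0348] x [-1.9e-03  4.0e-04 -1.0e+00] yaw_y 92.96 w 0.0008 F [-0.3 -0.5 -0.7] j [ 0.08 -0.02  1.94  0.    1.22  0.02]
w [-0.0007 -0.0019 -0.0005] t_cm [ 0.07 -3.26  0.57]
```

View pics/z26.png

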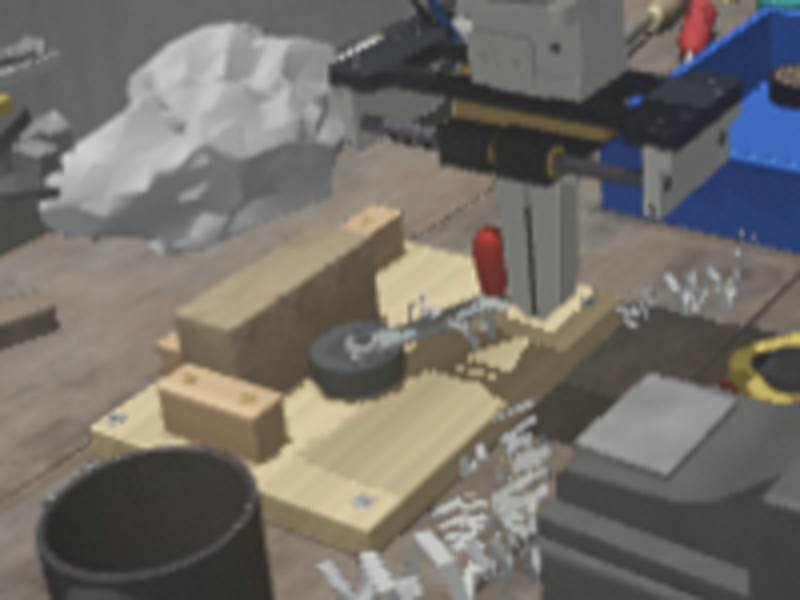

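The knob is free at (488,262), with the fingers on its -x side. I move -y and then push +x.

Call:
{"name": "drive_tool", "arguments": {
  "rows": [
    [0,0,0,0,-2,0,0],
    [0,0,0,0,-1.3,0,0],
    [0,0,0,0,0,1.5,0],
    [0,0,0,0,0,1.5,0],
    [0,0,0,0,0,1,0]
  ]
}}

```text
t: 18.4
tool_pos: [0.5293, 0.0547, 0.0358]
ee_rot: [-0.041, 1.572, 0.039]
contact_force: [-13.5, -8.9, 6.7]
gripper_width: 0.0004
```

Run:
```python
from h import *
jst();go([*J(-.09,-.130),.034],93)
```

```text
jig xy -0.1112 -0.131 z 0.0358
t 18.4 pos [0.5293 0.0547 0.0358] x [-0.0016 -0.0014 -1.    ] yaw_y 92.94 w 0.0004 F [-13.5  -8.9   6.7] j [ 0.01  0.08  1.83 -0.    1.23 -0.04]
w [-0.001  -0.0016  0.0014] t_cm [0.17 0.1  2.12]
```

The cam has met the block at the expected angle. I'll push on to lock it.

Call:
{"name": "drive_tool", "arguments": {
  "rows": [
    [0,0,0,0,0,0.8,0],
    [0,0,0,0,0,0.8,0]
  ]
}}

```text
t: 18.6
tool_pos: [0.541, 0.0517, 0.0352]
ee_rot: [-0.045, 1.585, 0.034]
contact_force: [-19.7, -4.2, 16.5]
gripper_width: 0.0003
```

Run:
```python
from h import *
jst();go([*J(-.09,-.130),.034],93)
```

```text
jig xy -0.0997 -0.1345 z 0.0352
t 18.6 pos [0.541  0.0517 0.0352] x [-0.0146 -0.0069 -0.9999] yaw_y 92.87 w 0.0003 F [-19.7  -4.2  16.5] j [ 0.01  0.13  1.79 -0.01  1.24 -0.04]
w [-0.0022 -0.0149  0.0062] t_cm [0.11 0.46 0.97]
```

Call:
{"name": "drive_tool", "arguments": {
  "rows": [
    [0,-0.012,0.005,0,0.2,0.8,0],
    [0,0,0,0,0,0.6,0]
  ]
}}

```text
t: 18.8
tool_pos: [0.5443, 0.0513, 0.0346]
ee_rot: [-0.043, 1.599, 0.035]
contact_force: [-43.5, 0.9, 39.0]
gripper_width: 0.0006
```

Run:
```python
from h import *
jst();go([*J(-.09,-.130),.034],93)
im2,s=snap("side","side19")
cv2.imwrite("pics/z27.png",cv2.resize(im2[170:320,90:290],(800,600),interpolation=cv2.INTER_CUBIC)[:,:,::-1])
```

```text
jig xy -0.0964 -0.1351 z 0.0346
t 18.8 pos [0.5443 0.0513 0.0346] x [-0.0284 -0.0057 -0.9996] yaw_y 92.82 w 0.0006 F [-43.5   0.9  39. ] j [ 0.    0.15  1.76 -0.01  1.26 -0.04]
w [-0.0032 -0.0286  0.0042] t_cm [0.04 0.51 0.64]
```

View pics/z27.png

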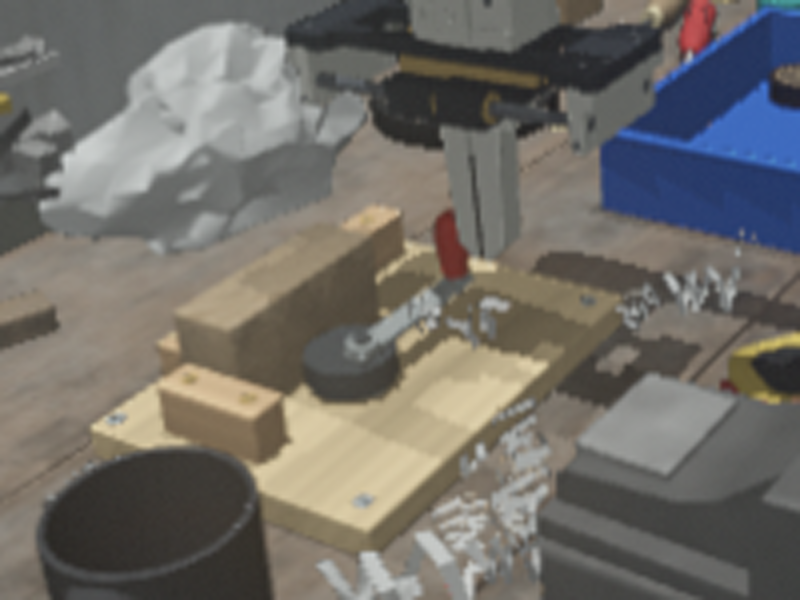

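The force is up to 43 N, and the lever should be near its stop. I'll back off and measure the angle.

Call:
{"name": "drive_tool", "arguments": {
  "rows": [
    [0,0,0,0,0,-1,0],
    [0,-0.02,0.003,0,0,-1.5,0],
    [0,0,0,-3,0,-1,0],
    [0,0,0,-4,0,0,0],
    [0,0,0,-3,0,0,0]
  ]
}}

```text
t: 19.35
tool_pos: [0.5049, 0.0493, 0.1328]
ee_rot: [-0.038, 1.593, 0.037]
contact_force: [1.0, -0.2, -0.3]
gripper_width: 0.0002
```

Call:
{"name": "drive_tool", "arguments": {
  "rows": [
    [0,0,0,-3,-4,0,0],
    [0,0,0,0,-4,0,0],
    [0,0,0,0,0,0,0]
  ]
}}

```text
t: 19.65
tool_pos: [0.5142, -0.0314, 0.1703]
ee_rot: [-0.042, 1.582, 0.039]
contact_force: [0.3, -0.0, -1.1]
gripper_width: 0.0004
```

Run:
```python
from h import *
st();im,c=snap("wrist","wrist20")
print(proj(c,np.array([[*J(-.071,-.055),.048],[*J(-.0615,-.132),.083],[*J(0,0),.046]])).round())
```

```text
t 19.65 pos [ 0.5142 -0.0314  0.1703] x [-0.0112 -0.0022 -0.9999] yaw_y 92.92 w 0.0004 F [ 0.3 -0.  -1.1] j [-0.16 -0.08  1.74 -0.    1.49 -0.21]
[[313.  36.]
 [326. 107.]
 [381. -17.]]
```

View pics/wrist20.png

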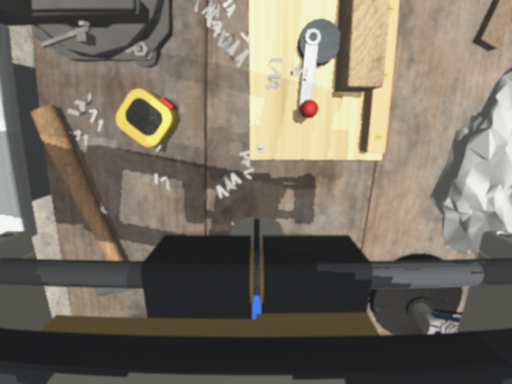

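Run:
```python
from h import *
im,c=load("wrist20")
hsv=cv2.cvtColor(im,cv2.COLOR_BGR2HSV)
m=(cv2.inRange(hsv,(0,150,60),(8,255,255))|cv2.inRange(hsv,(172,150,60),(180,255,255)))[90:130,290:330]
ys,xs=np.nonzero(m);print(xs.mean()+290,ys.mean()+90,len(xs))
cv2.imwrite("pics/z28.png",cv2.resize(im[0:135,270:400],None,fx=5,fy=4.4,interpolation=cv2.INTER_CUBIC))
def ang(P): d=P[:2]-J(-.071,-.055); return np.degrees(np.arctan2(d@JY,d@JX))%360,np.linalg.norm(d)
for z in(.064,.07,.083):print(z,ang(onz(c,xs.mean()+290,ys.mean()+90,z)))
w=load("wrist13");h=cv2.cvtColor(w[0],cv2.COLOR_BGR2HSV)
m=(cv2.inRange(h,(0,150,60),(8,255,255))|cv2.inRange(h,(172,150,60),(180,255,255)))[160:200,100:150]
ys,xs=np.nonzero(m);print(xs.mean()+100,ys.mean()+160)
for z in(.064,.07,.083):print("open",z,ang(onz(w[1],xs.mean()+100,ys.mean()+160,z)))
```

```text
308.63819095477385 108.47738693467336 199
0.064 (np.float64(266.32327128403307), np.float64(0.07757323210535652))
0.07 (np.float64(265.5541273702174), np.float64(0.07792978014537977))
0.083 (np.float64(263.9123711065646), np.float64(0.0787497715115571))
126.6984126984127 178.43915343915344
open 0.064 (np.float64(168.16454777825612), np.float64(0.08116593149951541))
open 0.07 (np.float64(166.79506677466398), np.float64(0.07843895758081848))
open 0.083 (np.float64(163.4808998965466), np.float64(0.07270233707688031))
```

View pics/z28.png

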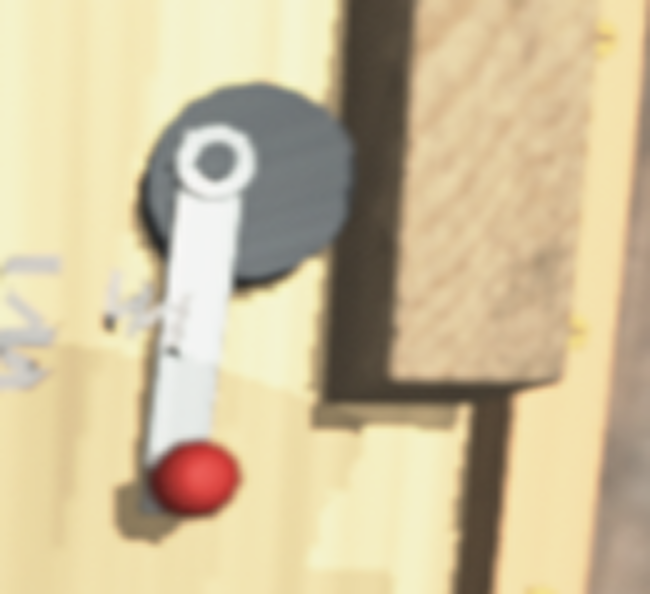

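The angle measures about 1.72 rad (265.5° minus 167°), which is borderline. I'll push again with the tips lower on the knob.

Call:
{"name": "drive_tool", "arguments": {
  "rows": [
    [0,-0.01,0,0,4,-1,0],
    [0,0,0,2,3.5,-1,0],
    [0,0,0,3,0.8,0,0],
    [0,0,0,3,0,0,0],
    [0,0,0,0,0,0,0]
  ]
}}

```text
t: 20.2
tool_pos: [0.4909, 0.0584, 0.0888]
ee_rot: [-0.036, 1.568, 0.04]
contact_force: [-0.8, 0.0, -0.3]
gripper_width: 0.0004
```

Run:
```python
from h import *
jst();go([*J(-.128,-.130),.026],93)
```

```text
jig xy -0.1494 -0.1252 z 0.0888
t 20.2 pos [0.4909 0.0584 0.0888] x [ 0.0026  0.0025 -1.    ] yaw_y 92.78 w 0.0004 F [-0.8  0.  -0.3] j [ 0.01 -0.09  1.9   0.    1.33 -0.04]
w [-0.0038  0.0027 -0.0024] t_cm [ 6.28 -0.48  2.13]
```

Call:
{"name": "drive_tool", "arguments": {
  "rows": [
    [0,0,0,3,-0.4,0.5,0],
    [0,0,0,2.5,0,0.5,0],
    [0,0,0,0.6,0,0.3,0],
    [0,0,0,0,0,0,0]
  ]
}}

```text
t: 20.6
tool_pos: [0.5067, 0.0576, 0.0302]
ee_rot: [-0.036, 1.565, 0.042]
contact_force: [0.1, -0.4, -0.0]
gripper_width: 0.0002
```

Run:
```python
from h import *
jst();go([*J(-.11,-.130),.026],93)
im2,s=snap("side","side21")
cv2.imwrite("pics/z29.png",cv2.resize(im2[170:320,90:290],(800,600),interpolation=cv2.INTER_CUBIC)[:,:,::-1])
```

```text
jig xy -0.1336 -0.1269 z 0.0302
t 20.6 pos [0.5067 0.0576 0.0302] x [ 0.0049  0.0037 -1.    ] yaw_y 92.86 w 0.0002 F [ 0.1 -0.4 -0. ] j [ 0.01  0.02  1.91  0.    1.21 -0.04]
w [-0.0024  0.0051 -0.0035] t_cm [ 0.43 -0.31  2.36]
```

View pics/z29.png

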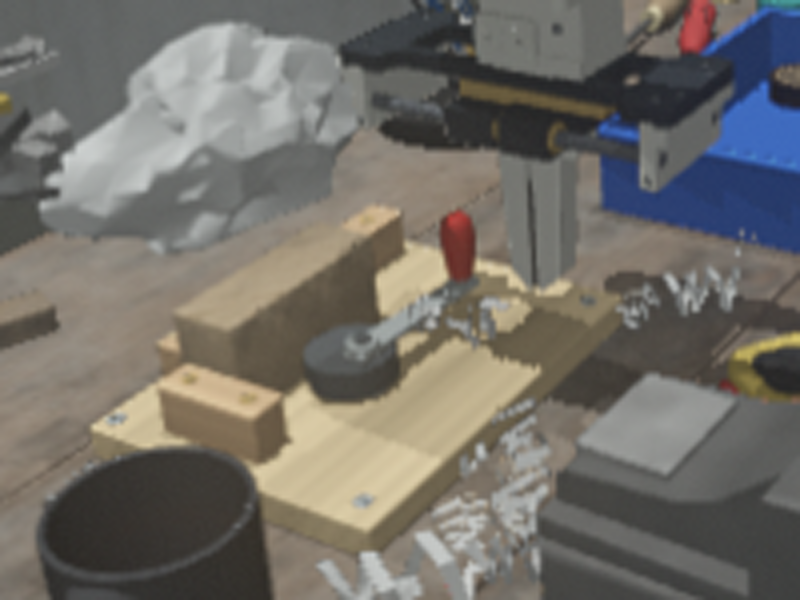

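Call:
{"name": "drive_tool", "arguments": {
  "rows": [
    [0,0.004,-0.003,0.3,-0.3,1.2,0],
    [0,0,0,0,0,1,0],
    [0,0,0,0,0,0,0]
  ]
}}

```text
t: 20.95
tool_pos: [0.5328, 0.056, 0.033]
ee_rot: [-0.039, 1.563, 0.04]
contact_force: [-0.1, -0.0, 0.6]
gripper_width: 0.0004
```

Run:
```python
from h import *
jst();go([*J(-.09,-.132),.028],93)
```

```text
jig xy -0.1076 -0.1298 z 0.033
t 20.95 pos [0.5328 0.056  0.033 ] x [ 7.4e-03  8.0e-04 -1.0e+00] yaw_y 92.86 w 0.0004 F [-0.1 -0.   0.6] j [ 0.01  0.08  1.83  0.    1.21 -0.04]
w [-0.0025  0.0075 -0.0005] t_cm [ 0.52 -0.22  1.76]
```

Call:
{"name": "drive_tool", "arguments": {
  "rows": [
    [0,0.005,0,0.6,-0.2,0.3,0],
    [0,0,0,0.1,0,0.6,0],
    [0,0,0,0,0,0.5,0]
  ]
}}

```text
t: 21.25
tool_pos: [0.5427, 0.0535, 0.0265]
ee_rot: [-0.04, 1.578, 0.038]
contact_force: [-19.7, -2.3, 15.3]
gripper_width: 0.0003
```

Run:
```python
from h import *
jst();go([*J(-.09,-.132),.028],93)
```

```text
jig xy -0.0979 -0.1329 z 0.0265
t 21.25 pos [0.5427 0.0535 0.0265] x [-0.0076 -0.0015 -1.    ] yaw_y 92.86 w 0.0003 F [-19.7  -2.3  15.3] j [ 0.01  0.13  1.79 -0.    1.22 -0.04]
w [-0.0025 -0.0077  0.0011] t_cm [-0.16  0.09  0.78]
```

Call:
{"name": "drive_tool", "arguments": {
  "rows": [
    [0,-0.015,0,-0.1,0,1,0],
    [0,-0.01,0,-0.1,0,1,0]
  ]
}}

```text
t: 21.45
tool_pos: [0.5432, 0.0532, 0.0251]
ee_rot: [-0.042, 1.595, 0.038]
contact_force: [-55.2, -4.3, 42.8]
gripper_width: 0.0004
```

Run:
```python
from h import *
jst();go([*J(-.085,-.132),.028],93)
im2,s=snap("side","side22")
cv2.imwrite("pics/z30.png",cv2.resize(im2[170:320,90:290],(800,600),interpolation=cv2.INTER_CUBIC)[:,:,::-1])
```

```text
jig xy -0.0974 -0.1332 z 0.0251
t 21.45 pos [0.5432 0.0532 0.0251] x [-0.0246 -0.0031 -0.9997] yaw_y 92.9 w 0.0004 F [-55.2  -4.3  42.8] j [ 0.01  0.16  1.77 -0.    1.24 -0.04]
w [-0.0018 -0.0248  0.0018] t_cm [-0.32  0.12  1.23]
```

View pics/z30.png

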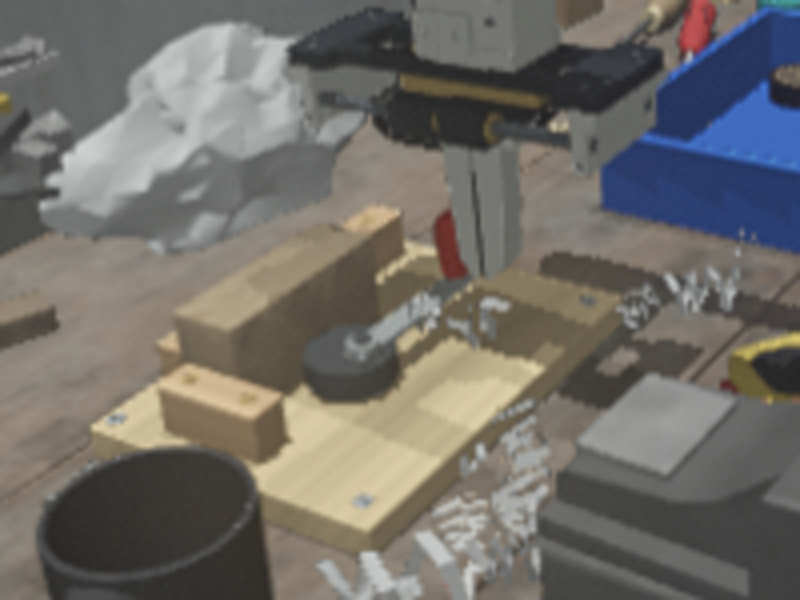

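Call:
{"name": "drive_tool", "arguments": {
  "rows": [
    [0,-0.01,0,0,0,-1,0],
    [0,-0.01,0,0,0,-2,0],
    [0,0,0,0,0,0,0]
  ]
}}

```text
t: 21.8
tool_pos: [0.5085, 0.0516, 0.0244]
ee_rot: [-0.041, 1.584, 0.038]
contact_force: [0.2, 0.1, 0.2]
gripper_width: 0.0002
```

Run:
```python
from h import *
jst();go([*J(-.13,-.132),.028],93)
im2,s=snap("side","side23")
cv2.imwrite("pics/z31.png",cv2.resize(im2[170:320,90:290],(800,600),interpolation=cv2.INTER_CUBIC)[:,:,::-1])
for z in (.045,.064,.083):
  for t in(1.6,1.72,1.92):
    f=np.radians(167)+t; print(z,t,((proj(s,np.array([*J(-.071+.078*np.cos(f),-.055+.078*np.sin(f)),z]))[0]-[90,170])*4).round())
for n in("side21","side22","side23"):
    h=cv2.cvtColor(load(n)[0],cv2.COLOR_BGR2HSV)
    m=(cv2.inRange(h,(0,150,60),(8,255,255))|cv2.inRange(h,(172,150,60),(180,255,255)))[215:250,190:225]
    ys,xs=np.nonzero(m); print(n,(xs.mean()+100)*4,(ys.mean()+45)*4,len(xs))
```

```text
jig xy -0.1322 -0.133 z 0.0244
t 21.8 pos [0.5085 0.0516 0.0244] x [-0.0136 -0.0021 -0.9999] yaw_y 92.89 w 0.0002 F [0.2 0.1 0.2] j [ 0.    0.05  1.88 -0.    1.22 -0.05]
w [-0.0019 -0.0137  0.0014] t_cm [-0.37  0.1   0.21]
0.045 1.6 [474. 281.]
0.045 1.72 [462. 276.]
0.045 1.92 [438. 270.]
0.064 1.6 [472. 250.]
0.064 1.72 [459. 245.]
0.064 1.92 [435. 240.]
0.083 1.6 [469. 218.]
0.083 1.72 [457. 214.]
0.083 1.92 [432. 208.]
side21 456.2857142857143 231.52380952380952 42
side22 445.6 240.66666666666666 30
side23 454.2325581395349 234.7906976744186 43
```

View pics/z31.png

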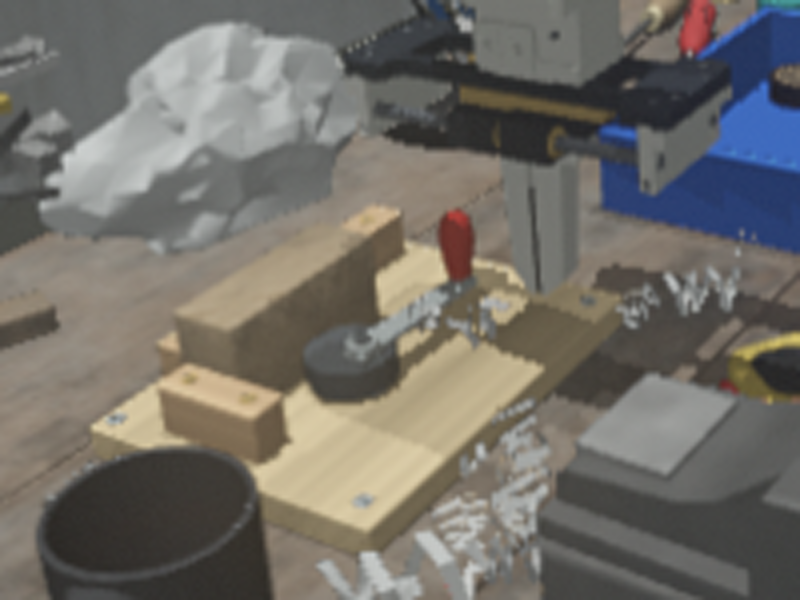

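The lever crept only about 0.02 rad under 55 N. By the side view it now reads about 1.75. I'll push again more firmly, still well below the 120 N wrist limit, and then measure from above.

Call:
{"name": "drive_tool", "arguments": {
  "rows": [
    [0,-0.012,0,-0.3,0,1.5,0],
    [0,0,0,0,0,1.5,0],
    [0,0,0,0,0,0.5,0]
  ]
}}

```text
t: 22.15
tool_pos: [0.5443, 0.0529, 0.0282]
ee_rot: [-0.041, 1.578, 0.038]
contact_force: [-42.3, -4.7, 27.0]
gripper_width: 0.0004
```

Run:
```python
from h import *
jst();go([*J(-.09,-.132),.028],93);print(robot.observe()["moment"])
```

```text
jig xy -0.0963 -0.1335 z 0.0282
t 22.15 pos [0.5443 0.0529 0.0282] x [-0.0076 -0.0024 -1.    ] yaw_y 92.88 w 0.0004 F [-42.3  -4.7  27. ] j [ 0.    0.14  1.79 -0.    1.22 -0.04]
w [-0.0022 -0.0077  0.002 ] t_cm [0.01 0.15 0.63]
[-0.76827129  6.86038632  0.01986479]
```

Call:
{"name": "drive_tool", "arguments": {
  "rows": [
    [0,-0.02,0,-0.2,0,1.4,0]
  ]
}}

```text
t: 22.25
tool_pos: [0.5453, 0.0524, 0.0274]
ee_rot: [-0.043, 1.589, 0.037]
contact_force: [-99.1, -11.3, 65.4]
gripper_width: 0.0003
```

Call:
{"name": "drive_tool", "arguments": {
  "rows": [
    [0,-0.02,0,-0.2,0,1.4,0]
  ]
}}

```text
t: 22.35
tool_pos: [0.5435, 0.0517, 0.0253]
ee_rot: [-0.045, 1.605, 0.036]
contact_force: [-78.6, -9.7, 50.3]
gripper_width: 0.0002
```

Run:
```python
from h import *
jst();go([*J(-.09,-.132),.028],93);print(robot.observe()["moment"])
```

```text
jig xy -0.0972 -0.1347 z 0.0253
t 22.35 pos [0.5435 0.0517 0.0253] x [-0.0342 -0.0062 -0.9994] yaw_y 92.96 w 0.0002 F [-78.6  -9.7  50.3] j [ 0.01  0.17  1.76 -0.01  1.25 -0.04]
w [-0.0008 -0.0344  0.0044] t_cm [-0.29  0.27  0.71]
[-1.51923822e+00  1.27139313e+01 -4.08188905e-03]
```

That peaked near 119 N, too close to the limit, so no more hard pushing. I'll back off and measure from above.

Call:
{"name": "drive_tool", "arguments": {
  "rows": [
    [0,0,0,0,0,-1,0],
    [0,-0.02,0.003,0,0,-2,0],
    [0,0,0,-3,0,-1,0],
    [0,0,0,-4,-1,0,0],
    [0,0,0,-4,-3,1,0]
  ]
}}

```text
t: 22.85
tool_pos: [0.5131, 0.012, 0.1313]
ee_rot: [-0.043, 1.605, 0.043]
contact_force: [1.2, -1.2, 0.0]
gripper_width: 0.0005
```

Call:
{"name": "drive_tool", "arguments": {
  "rows": [
    [0,0,0,-2,-4,1,0],
    [0,0,0,0,-3,1,0],
    [0,0,0,0,0,0,0],
    [0,0,0,0,0,0,0]
  ]
}}

```text
t: 23.25
tool_pos: [0.5514, -0.0637, 0.1633]
ee_rot: [-0.045, 1.583, 0.037]
contact_force: [0.1, -0.2, 0.2]
gripper_width: 0.0005
```

```bash
cat > ang.py <<'E'
from h import *
import sys
def red(im,roi):
    h=cv2.cvtColor(im,cv2.COLOR_BGR2HSV);x0,y0,x1,y1=roi
    m=(cv2.inRange(h,(0,130,50),(8,255,255))|cv2.inRange(h,(172,130,50),(180,255,255)))[y0:y1,x0:x1]
    n,l,s,ce=cv2.connectedComponentsWithStats(m); i=1+np.argmax(s[1:,4]); return ce[i]+[x0,y0],s[i]
def ang(P,pv=(-.071,-.055)): d=P[:2]-J(*pv); return np.degrees(np.arctan2(d@JY,d@JX))%360,np.linalg.norm(d)
E
python3 - <<'E'
from ang import *
st();im,c=snap("wrist","wrist24");snap("side","side24")
im=im[:,:,::-1]
k=proj(c,np.array([*J(-.075,-.132),.07]))[0];print(k)
p,s=red(im,(int(k[0])-30,max(0,int(k[1])-30),int(k[0])+30,int(k[1])+30));print(p,s)
for z in(.064,.07,.075):print(z,ang(onz(c,*p,z)))
for n in("side0","side23","side24"):
    i2,cs=load(n)
    roi=(185,240,225,285) if n=="side0" else (190,210,225,250)
    p,s=red(i2,roi); print(n,p,s,[tuple(np.round(ang(onz(cs,*p,z)),3)) for z in(.06,.064,.068)])
cv2.imwrite("pics/z32.png",cv2.resize(im[max(0,int(k[1])-110):int(k[1])+40,int(k[0])-60:int(k[0])+90],None,fx=5,fy=4,interpolation=cv2.INTER_CUBIC))
E
```

```text
t 23.25 pos [ 0.5514 -0.0637  0.1633] x [-0.0124 -0.0055 -0.9999] yaw_y 93.02 w 0.0005 F [ 0.1 -0.2  0.2] j [-0.2   0.04  1.64 -0.01  1.48 -0.25]
[278.70053805  72.23375483]
[277.31020408  72.87755102] [ 21  22  17  19 245]
0.064 (np.float64(266.2435254980901), np.float64(0.07679548959850473))
0.07 (np.float64(266.0222424525399), np.float64(0.07780591055597032))
0.075 (np.float64(265.8421853832548), np.float64(0.07864879366447079))
side0 [205.2481203 259.7593985] [ 16  11   9  19 133] [(np.float64(171.267), np.float64(0.07)), (np.float64(167.83), np.float64(0.074)), (np.float64(164.819), np.float64(0.079))]
side23 [203.68316832 230.17821782] [ 10  13   8  16 101] [(np.float64(272.492), np.float64(0.087)), (np.float64(269.35), np.float64(0.081)), (np.float64(265.698), np.float64(0.075))]
side24 [203.67961165 230.08737864] [ 10  13   8  16 103] [(np.float64(272.649), np.float64(0.088)), (np.float64(269.531), np.float64(0.081)), (np.float64(265.908), np.float64(0.075))]
```

View pics/z32.png

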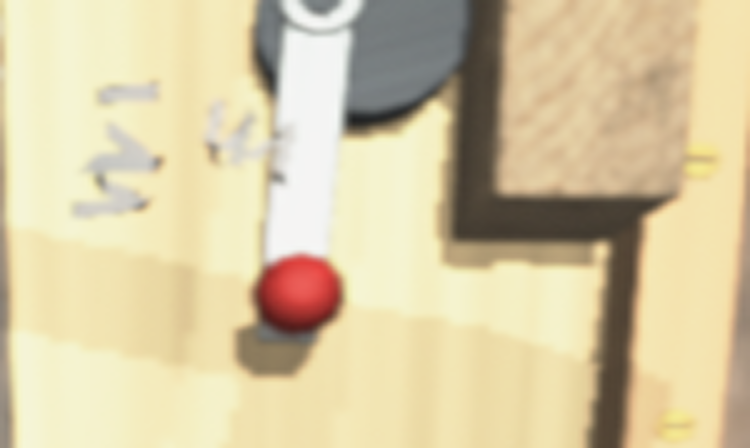

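The 55 N and 119 N pushes left the lever in the same place, so it has hit something hard at φ≈266°. The joint's zero is uncertain, so I'll cross-check with the position of the cam's eccentric centre.

```bash
python3 - <<'E'
from ang import *
def camfit(n,roi,dbg):
    im,c=load(n);x0,y0,x1,y1=roi
    sub=cv2.resize(im[y0:y1,x0:x1],None,fx=8,fy=8,interpolation=cv2.INTER_CUBIC)
    h=cv2.cvtColor(sub,cv2.COLOR_BGR2HSV)
    m=((h[...,2]<125)&(h[...,1]<70)).astype(np.uint8)*255
    m=cv2.morphologyEx(m,cv2.MORPH_OPEN,np.ones((9,9)))
    k=max(cv2.findContours(m,cv2.RETR_EXTERNAL,cv2.CHAIN_APPROX_NONE)[0],key=cv2.contourArea)
    hull=cv2.convexHull(k)
    P=np.array([onz(c,x0+(q[0,0]+.5)/8-.5,y0+(q[0,1]+.5)/8-.5,.038)[:2] for q in k])
    H=cv2.convexHull((P*1000).astype(np.float32))
    (cx,cy),r=cv2.minEnclosingCircle(H)
    d=np.array([cx,cy])/1000
    print(n,"cam centre jig",((d-C)@JX).round(4),((d-C)@JY).round(4),"r",round(r,1),"ecc ang,len",ang(d))
    cv2.drawContours(sub,[k],-1,(0,0,255),1);cv2.imwrite("pics/"+dbg+".png",sub)
camfit("wrist9",(350,80,405,135),"y1")
camfit("wrist13",(178,165,240,220),"y2")
camfit("wrist20",(290,12,350,75),"y3")
E
python3 -c "
import cv2,numpy as np
a=[cv2.resize(cv2.imread('pics/y%d.png'%i),(260,260)) for i in(1,2,3)]
cv2.imwrite('pics/y.png',np.hstack(a))"
```

```text
wrist9 cam centre jig -0.0781 -0.0643 r 25.5 ecc ang,len (np.float64(232.5705812370344), np.float64(0.011754827308213242))
wrist13 cam centre jig -0.0728 -0.066 r 27.0 ecc ang,len (np.float64(260.9584886061005), np.float64(0.011151819878148544))
wrist20 cam centre jig -0.0574 -0.0586 r 25.0 ecc ang,len (np.float64(345.07447441980946), np.float64(0.014024542591484824))
```

View pics/y.png

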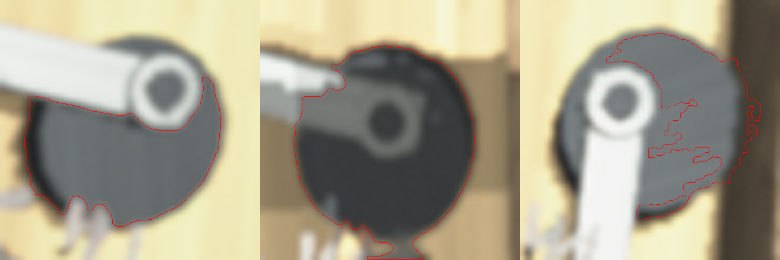

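Run:
```python
from ang import *
for n,p,nut in(("wrist9",(377.5,107.7),(350+165/4.727,80+91/4.727)),("wrist20",(320.9,40.6),(290+100/4.333,12+101/4.127))):
    c=load(n)[1]; P=onz(c,*p,.038);N=onz(c,*nut,.048)
    d=(P-N)[:2];print(n,"nut jig",((N[:2]-C)@JX).round(4),((N[:2]-C)@JY).round(4),"ecc",np.degrees(np.arctan2(d@JY,d@JX)).round(1),np.linalg.norm(d).round(4))
im,c=load("wrist20")
sub=cv2.resize(im[0:125,285:390],(735,600),interpolation=cv2.INTER_CUBIC);cv2.imwrite("pics/y4.png",sub)
```

```text
wrist9 nut jig -0.0713 -0.0559 ecc -114.2 0.0096
wrist20 nut jig -0.0712 -0.0555 ecc -7.2 0.0109
```

View pics/y4.png

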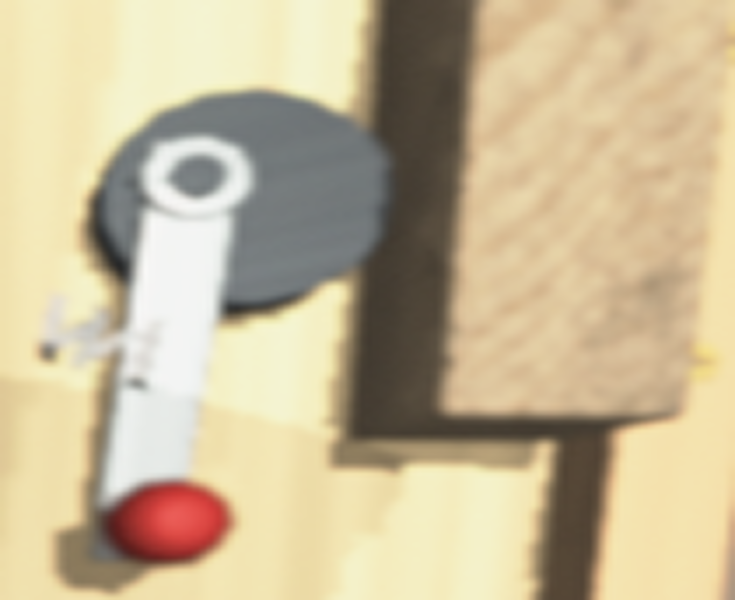

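Run:
```python
from ang import *
def bar(n,roi,dbg):
    im,c=load(n);x0,y0,x1,y1=roi
    h=cv2.cvtColor(im,cv2.COLOR_BGR2HSV)[y0:y1,x0:x1]
    m=((h[...,2]>165)&(h[...,1]<35)).astype(np.uint8)*255
    m=cv2.morphologyEx(m,cv2.MORPH_OPEN,np.ones((3,3)))
    n_,l,s,ce=cv2.connectedComponentsWithStats(m);i=1+np.argmax(s[1:,4]);ys,xs=np.nonzero(l==i)
    P=np.array([onz(c,x+x0,y+y0,.043)[:2] for x,y in zip(xs,ys)])
    # use only r 18..60mm from pivot
    d=P-J(-.071,-.055);r=np.linalg.norm(d,axis=1);P=P[(r>17)&(r<62)]
    vx,vy,px,py=cv2.fitLine((P*1000).astype(np.float32),cv2.DIST_HUBER,0,.01,.01).ravel()
    v=np.array([vx,vy]);mm=P.mean(0)-J(-.071,-.055); v*=np.sign(v@mm)
    print(n,len(P),"dir",(np.degrees(np.arctan2(v@JY,v@JX))%360).round(2),"centroid dir",np.round(ang(P.mean(0)),3))
    o=cv2.resize(im[y0:y1,x0:x1],None,fx=4,fy=4);o[cv2.resize((l==i).astype(np.uint8),None,fx=4,fy=4)>0]=(0,0,255);cv2.imwrite(f"pics/{dbg}.png",cv2.resize(o,(260,260)))
bar("wrist9",(315,65,400,115),"x1");bar("wrist13",(118,160,220,200),"x2")
bar("wrist20",(290,20,330,125),"x3");bar("wrist24",(260,0,310,90),"x4")
cv2.imwrite("pics/x.png",np.hstack([cv2.imread(f"pics/x{i}.png") for i in(1,2,3)]))
```

```text
Traceback (most recent call last):
cv2.error: OpenCV(4.12.0) /io/opencv/modules/imgproc/src/linefit.cpp:50: error: (-215:Assertion failed) count > 0 in function 'fitLine2D_wods'
```

Run:
```python
from ang import *
def bar(n,exp):
    im,c=load(n);h=cv2.cvtColor(im,cv2.COLOR_BGR2HSV)
    # metric top-down resample of the plane z=.043 in jig axes, 0.25 mm/px
    g=np.arange(-100,100.1,.5)/1000
    X,Y=np.meshgrid(g,g[::-1]);W=np.c_[(J(-.071,-.055)+X.reshape(-1,1)*JX+Y.reshape(-1,1)*JY),np.full(X.size,.043)]
    q=proj(c,W).astype(np.float32);w=cv2.remap(im,q[:,0].reshape(X.shape),q[:,1].reshape(X.shape),cv2.INTER_CUBIC)
    cv2.imwrite(f"pics/td_{n}.png",w)
    hs=cv2.cvtColor(w,cv2.COLOR_BGR2HSV);r=np.hypot(X,Y);a=np.degrees(np.arctan2(Y,X))%360
    m=(hs[...,1]<45)&(hs[...,2]>130)&(r>.026)&(r<.06)&(abs(a-exp)<22)
    P=np.c_[X[m],Y[m]]*1000
    if len(P)<30: print(n,len(P));return
    ctr=P.mean(0);print(n,len(P),"centroid dir",(np.degrees(np.arctan2(ctr[1],ctr[0]))%360).round(2),"rect",np.round(cv2.minAreaRect(P.astype(np.float32))[1:][0],1))
for n,e in(("wrist9",167),("wrist13",167),("wrist20",268),("wrist24",268)):bar(n,e)
cv2.imwrite("pics/td.png",np.hstack([cv2.imread(f"pics/td_{n}.png")[:,:390] for n in("wrist9","wrist20")]))
```

```text
wrist9 2048 centroid dir 166.97 rect [15.3 35. ]
wrist13 2374 centroid dir 163.7 rect [30.  34.8]
wrist20 2805 centroid dir 268.4 rect [31.7 37. ]
wrist24 3141 centroid dir 270.79 rect [31.9 39.7]
```

View pics/td.png

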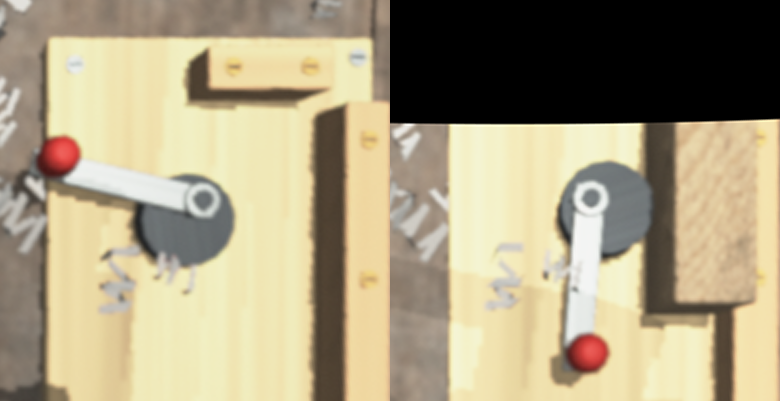

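Run:
```python
from ang import *
def td(n,z,s=.25):
    im,c=load(n);g=np.arange(-45,45.01,s)/1000
    X,Y=np.meshgrid(g,g[::-1]);W=np.c_[(J(-.071,-.055)+X.reshape(-1,1)*JX+Y.reshape(-1,1)*JY),np.full(X.size,z)]
    q=proj(c,W).astype(np.float32);return cv2.remap(im,q[:,0].reshape(X.shape),q[:,1].reshape(X.shape),cv2.INTER_CUBIC)
o=[]
for n in("wrist9","wrist20"):
    for z in(.038,):
        w=td(n,z);b=cv2.GaussianBlur(cv2.cvtColor(w,cv2.COLOR_BGR2GRAY),(5,5),1.5)
        h=cv2.HoughCircles(b,cv2.HOUGH_GRADIENT,1,200,param1=60,param2=10,minRadius=92,maxRadius=100)
        for cc in h[0][:1]:
            x,y,r=cc; dx,dy=(x-180)*.25,(180-y)*.25; print(n,"cam centre rel pivot mm",dx.round(2),dy.round(2),"r",r*.25,"ecc",np.degrees(np.arctan2(dy,dx)).round(1),np.hypot(dx,dy).round(2)); cv2.circle(w,(int(x),int(y)),int(r),(0,0,255),1)
    cv2.drawMarker(w,(180,180),(0,255,0),0,8)
    t=td(n,.048);o+= [w,t]
cv2.imwrite("pics/td2.png",cv2.resize(np.vstack([np.hstack(o[:2]),np.hstack(o[2:])]),(600,600)))
```

```text
wrist9 cam centre rel pivot mm -4.12 -9.62 r 23.4 ecc -113.2 10.47
wrist20 cam centre rel pivot mm 9.88 -3.38 r 24.575 ecc -18.9 10.44
```

View pics/td2.png

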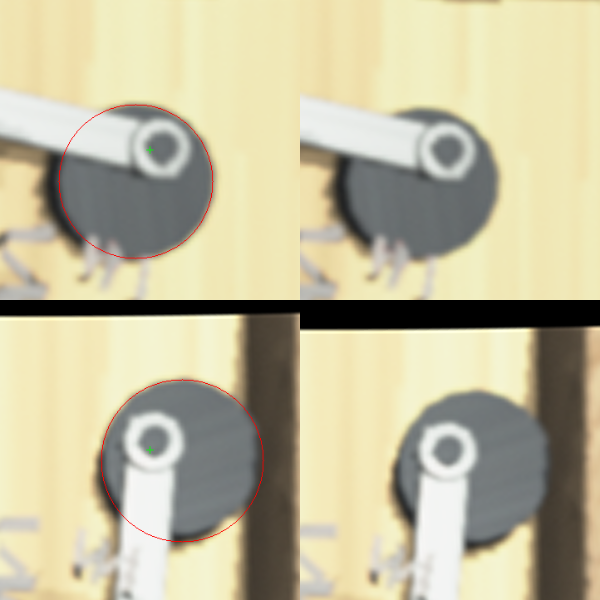

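The evidence fits together. The lever travelled 99–100°, and the cam centre now sits about 11–19° short of dead centre, which gives a joint angle of about 1.75–1.88. It has rested at the same place through two more hard pushes. Contact came about 15 mm of knob travel before the end, or 0.19 rad past 1.63. So it is past 1.72. One last look at the seat and the bin from above.

Call:
{"name": "drive_tool", "arguments": {
  "rows": [
    [0,0,0,-4,3,0,0],
    [0,0,0,-4,3,0,0],
    [0,0,0,-3,2,1,0],
    [0,0,0,0,0,0,0],
    [0,0,0,0,0,0,0]
  ]
}}

```text
t: 23.85
tool_pos: [0.5545, 0.0265, 0.2703]
ee_rot: [-0.048, 1.594, 0.045]
contact_force: [0.5, 0.4, -0.6]
gripper_width: 0.0003
```

Run:
```python
from ang import *
st();im,c=snap("wrist","wrist25");snap("scene","scene25")
z=.073
q=proj(c,np.array([[*J(a,b),.073] for a in(0,-.038) for b in(0,-.11)]));print(q.round(1).tolist())
o=proj(c,np.array([[*J(0,0),.046]]))[0]
x0,y0=int(o[0])-110,max(0,int(o[1])-40)
print(x0,y0)
cv2.imwrite("pics/z33.png",cv2.resize(im[y0:y0+150,x0:x0+160],(800,600),interpolation=cv2.INTER_CUBIC)[:,:,::-1])
```

```text
t 23.85 pos [0.5545 0.0265 0.2703] x [-0.0232 -0.0027 -0.9997] yaw_y 93.39 w 0.0003 F [ 0.5  0.4 -0.6] j [-0.04  0.01  1.47 -0.    1.68 -0.1 ]
[[325.7, 54.3], [321.0, 136.0], [297.8, 53.9], [294.7, 135.7]]
211 18
```

View pics/z33.png

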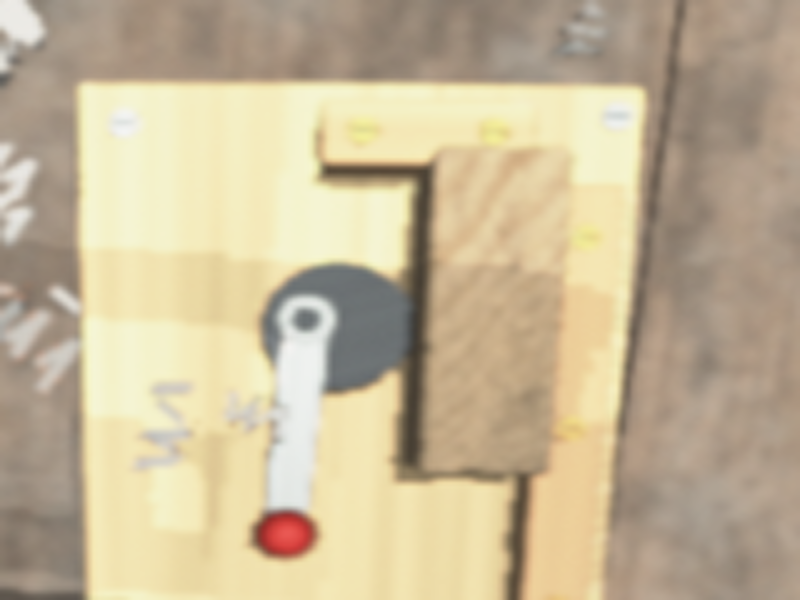

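View pics/scene25.png

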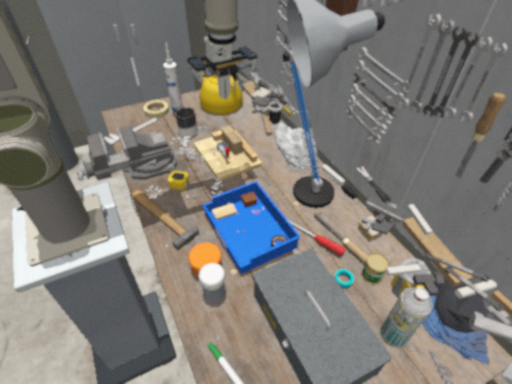

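The block's top corners match the predicted seat within about 1.5 px, the cam presses on it, and the tape and both offcuts are in the bin. I'll hand in.

```bash
python3 -c "
from h import *
print(robot.hand_in());st()"
```

```text
the job is handed in; nothing more can be done
None
the job is handed in; nothing more can be done
```

I lifted the pine block out of the bin and seated it in the jig's corner with the lever open. I then swung the lever round with the closed fingers until it stopped moving, let go, and handed in at about 24 s of the 67 s.

**Checks that agreed:**
- **Block position:** before release, the block's end was about 0.6 mm from the end stop and its long side was on the fence plane, square. In the last overhead picture its top corners lie within about 1.5 px (roughly 2 mm) of where a seated block's should be.
- **Bin:** the black tape, walnut offcut and ply offcut were all still in it in the last scene picture.

**Checks that failed or disagreed:**
- **Finger length:** the fingertips are about 31 mm behind the reported tool point, not at it. My first grip closed above the block, so I regripped lower.
- **Lever angle:** this is the least certain result. The swing from open measured 1.71–1.77 rad, while the cam's position put it at about 1.75–1.88. It did not move between the last two pushes, so I judged it past 1.72 and locked, but the low end of that range falls just short.
- **Push force:** the last push peaked at about 119 N, just under the 120 N wrist limit. That was harder than it should have been, and a peak between readings could have been higher.

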